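Hang the breakfast board on the slanted drying arm

ROBOT

A 6-joint arm with a two-finger parallel gripper is mounted at the origin on the work surface. World frame = base frame: x ahead of the robot, y to its left, z up, the work surface at z = 0. Lengths are in m, angles in degrees, forces in N, time in s.
With the tool pointing down it reaches from about 0.4 to 0.825 m from the base axis. Payload 7 kg.
Tool frame: the origin (TCP) lies at the very end of the fingers, on their centre line; the grasp point (between the pads) lies 19 mm behind it; z points along the fingers, y is the direction in which the jaws open and shut (so a half turn about z gives the same grasp; the last joint's range is limited). The gripper opens to 88 mm and grips with 3 to 60 N. Pads are 19 mm wide; open, the fingers measure 130 mm over their backs; the gripper's body (78 mm by 193 mm) begins 47 mm behind the grasp point.
Start: joints at [87.21, 20.546, 0.682, 0, -70.136, -16.507], TCP at [0.223, 0.637, 0.227] pointing down, gripper open.
Joint ranges: [-176.03, 176.03], [-82.01, 121.73], [-58.28, 71.71], [-173.87, 95.51], [-174.79, -0.11], [-173.66, 173.66]. Speed limits (degrees/s): [136.94, 136.94, 172.46, 180, 180, 180].

INTERFACE

Orientations are given as [roll, pitch, yaw] about the fixed x, y, z axes, in that order (R = Rz(yaw) Ry(pitch) Rx(roll)).
In Python, from plant import ctrl gives the robot as it stands.
- The arm moves only by the tool move_arm, never from a script. Its argument "increments" is a list of rows, each a list of 2 entries, a list of its own where there are three numbers: the shift along the world's x, y, z in mm, then the turn about the world's z in rad. A call has exactly 8 rows; each row shifts and turns the pose as measured when the row begins; what a row does not reach is not made up. A row lasts 1/10 s, in which the tool goes at most 50 mm and 8.59 degrees, less where a joint would pass 70% of its speed; a pose out of reach is approached as far as the arm can. A call with a gripper value outside its range is refused whole. "jaw" is the gripper command: -1 is shut, 1 is fully open, values between are in proportion, set as the call begins (left out, the last holds). The fingers move at their own pace and stop on an object; the grip force is fixed at half the most. Time passes only in rows, so rows that do not move let the fingers close, or fill a call up. It gives the time, the measured TCP pose, the force and the opening at its end, in the units of the state.
- ctrl.get_obs(): the state, without advancing time (a new reading comes with each control period).
- ctrl.snapshot(name): name is "side" or "top" or "wrist"; returns a dict with "color" (420x560x3 uint8, red, green, blue), "fx", "fy", "cx", "cy" (pixels), "R" (3x3) and "t" (3): a world point X has camera coordinates R X + t. Camera axes: x right, y down, z forward; pixel columns grow to the right and rows downward; lengths in m; the calibration is good to about 2 mm. A picture is of the moment at which its call begins. There is no depth.
- ctrl.close_job(): hands the job in, once; it reports no verdict.
The state is a dict: "clock": time; "joint_pos": joint angles; "qvel": joint speeds; "tau": joint torques, N m; "tool_pos": TCP position; "orientation": TCP orientation; "force": force on the tool from outside, world axes, zero at the start; "moment": the same for the moment, N m; "opening": finger opening in m.
Only numpy, scipy, OpenCV 4.12 (cv2) and the standard library are available. Lean on these libraries where they do the work, as an engineer would, in place of code of your own. Each camera call takes 0.05 s, during which the arm holds its last target.

TASK

Lift the child's wooden breakfast board out of the drying rack and hang it by its hole on the red slanted arm of the drying stand: slide it along the arm, over the ball end and fully home until it rests flat against the collar, then let go. Do it gently and by feel, without forcing it or pushing the arm out of the angle it is set to, and leave the bowl, beaker, spoons, container and shape sorter where they are.

Things in the scene. Friction and masses are not known exactly. Their poses are not given: they have to be found in the camera images.
- board: Birch breakfast board, 0.1 to 0.3 kg, upright in the rack's middle slot, both faces alike. 14 mm thick (x); lower part 120 mm wide (y), 100 mm high (z); above it a centred tab 60 wide, 60 high: 160 mm high in all. Round through hole in the tab along x, 23 mm wide, centre 122 mm above the lower edge, 38 mm below the top. Origin: centre of lower edge. May lean a few degrees.
- board_hole (a point): Centre of the board's hole, at mid-thickness, axes as the board's (x along the hole).
- rack: Grey drying rack fixed to the table, slab 160 x 170 x 12 mm with wire hoops; the board's slot lies across its middle between two rows of hoops 75 mm high (slot 18 mm wide along its x). Other hoop rows 60 mm either side are 45 mm high. Origin: centre of the underside.
- stand: Birch drying stand fixed to the table: base 150 x 150 x 18 mm, post 26 mm thick with a steel fork ending 188 mm above the table. The red arm is hinged in the fork at 170 mm height on the post's axis and rises towards the stand's +x. Origin: under the post, at table height; yaw varies.
- fold_joint (a joint): Angle of the red arm above level (rad), pointing along the stand's +x and up; set between 0.45 and 0.65 at the start. Its hinge is only held by friction (0.9 N m, so about 8 N across the arm's end moves it) and must keep its angle.
- peg_seat (a point): Point on the arm's axis at the outer face of the collar, 45 mm from the hinge; x runs outward along the arm, y level across, z the arm's upper side. The collar is 34 mm in diameter and 8 mm thick; the rod from the collar outward is 12 mm in diameter. A board flat on the collar has its hole centre 7 mm outward.
- peg_tip (a point): Centre of the ball of 20 mm diameter at the arm's free end, 65 mm outward from peg_seat on the same axis (same axes).
- bowl: Mustard bowl, 130 mm wide, 50 mm high, bystander. Origin under its centre.
- beaker: Glass beaker, 68 mm wide, 90 mm high, bystander, stands between rack and stand. Origin under its centre.
- spoon_a: Steel spoon, 150 mm long, bystander.
- spoon_b: Steel spoon, 150 mm long, bystander.
- container: Closed plastic container with blue lid, 146 x 106 x 57 mm, bystander. Origin under its centre.
- sorter: Wooden shape sorter with yellow sliding door, 130 x 130 x 120 mm, bystander. Origin under its centre.

How it is judged:
By the outcome, as a careful person would: the job done as asked, in the order asked, and still so for the second after the job is handed in, with the robot touching nothing.
It also fails if it takes over 48 s, if anything falls off the work surface, if the arm or the gripper's body presses on something with over 40 N, if the wrist force passes 120 N, or if a joint passes its speed limit or range.

## Working session

There is one attempt and no reset: what is moved stays moved. The work goes in short steps, Python scripts to look and compute and a tool call to move; the robot and the scene stay as the last step left them, time stands still between calls to the robot, and variables do not carry over. Pictures are saved under pics/ and viewed, and the job is handed in when it is done.

Besides the shell and the picture viewer there is one more tool, called as name([rows], argument=value, ...), one row to a line, values as JSON. move_arm: Moves the arm, as the interface text tells. Its arguments: {"type":"object","properties":{"increments":{"type":"array","items":{"type":"array"}},"jaw":{"type":"number"}},"required":["increments"]}

```bash
mkdir -p pics; ls
python3 - <<'E'
from plant import ctrl
import cv2,numpy as np
o=ctrl.get_obs();print(o)
for n in ["side","top","wrist"]:
    s=ctrl.snapshot(n);cv2.imwrite(f"pics/{n}0.png",s["color"][:,:,::-1])
    np.savez(f"pics/{n}0.npz",**s)
    print(n,s["fx"],s["cx"],s["cy"],np.round(-s["R"].T@s["t"],3),np.round(s["R"],3).tolist())
E
```

```text
pics
{'clock': 0.0, 'joint_pos': array([ 8.72099992e+01,  2.05920546e+01,  6.34560664e-01, -2.12610987e-02,
       -7.01349203e+01, -1.65080805e+01]), 'qvel': array([ 0.03608999, -0.05753497,  0.08439011, -0.13428755, -0.02751718,
       -0.06357448]), 'tau': array([-4.70285122e-04, -5.82717669e+01,  2.93054473e+01,  6.99723065e+00,
        6.97717478e-03, -1.59897422e-04]), 'tool_pos': array([0.22292   , 0.6366187 , 0.22561808]), 'orientation': array([ 1.79905715e+02, -7.09936188e-03, -1.93053163e+01]), 'force': array([-0.06470898,  0.3326856 , -0.13251995]), 'moment': array([-0.01808556,  0.00937001, -0.03213886]), 'opening': 0.08772033613195353}
side 435.8994965327263 275.6163136050985 206.05617171668473 [ 0.183 -0.624  0.942] [[0.824, -0.567, -0.019], [-0.424, -0.593, -0.684], [0.376, 0.572, -0.729]]
top 382.4771802750423 281.7918095751588 202.02413042391797 [0.486 0.008 1.232] [[-0.012, -1.0, 0.024], [-0.994, 0.009, -0.111], [0.111, -0.025, -0.994]]
wrist 349.5644004998497 280.91224822951943 209.44015228743754 [0.297 0.611 0.383] [[-0.33, -0.944, 0.001], [-0.904, 0.317, 0.287], [-0.272, 0.094, -0.958]]
```

View pics/side0.png

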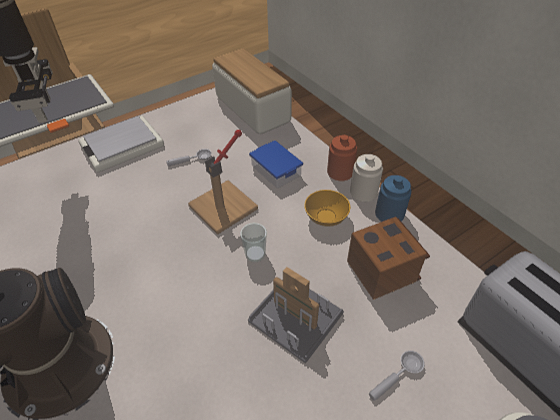

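View pics/top0.png

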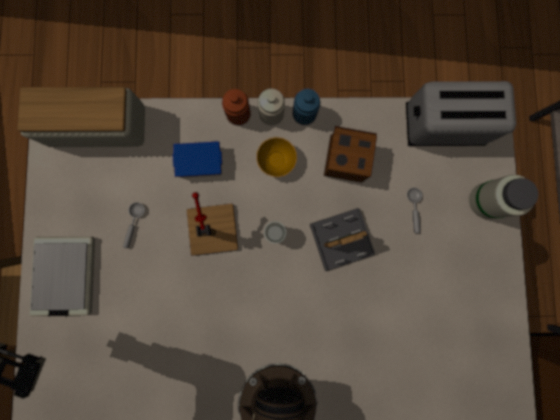

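View pics/wrist0.png

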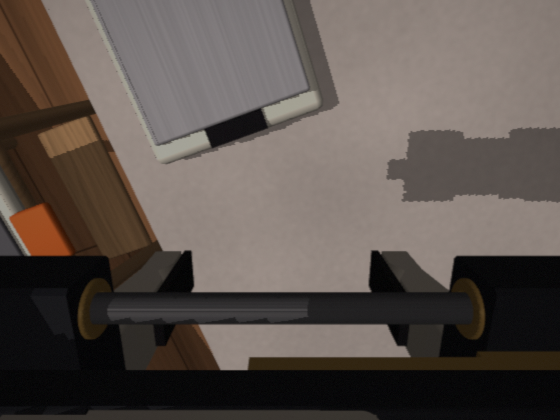

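The side view shows the board in the rack near (295,295), the red arm from about (212,165) to (238,133), and the beaker at (254,242). Next I'll enlarge the crops.

Run:
```python
import cv2,numpy as np
a=cv2.imread("pics/side0.png");b=cv2.imread("pics/top0.png")
c=cv2.resize(a[255:360,240:350],None,fx=5,fy=5,interpolation=cv2.INTER_CUBIC);cv2.imwrite("pics/c1.png",c)
c=cv2.resize(a[120:240,180:270],None,fx=5,fy=5,interpolation=cv2.INTER_CUBIC);cv2.imwrite("pics/c2.png",c)
c=cv2.resize(np.clip(b[180:280,180:385]*1.8,0,255).astype('u1'),None,fx=3.9,fy=3.9,interpolation=cv2.INTER_CUBIC);cv2.imwrite("pics/c3.png",c)
```

```text
(no output)
```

View pics/c1.png

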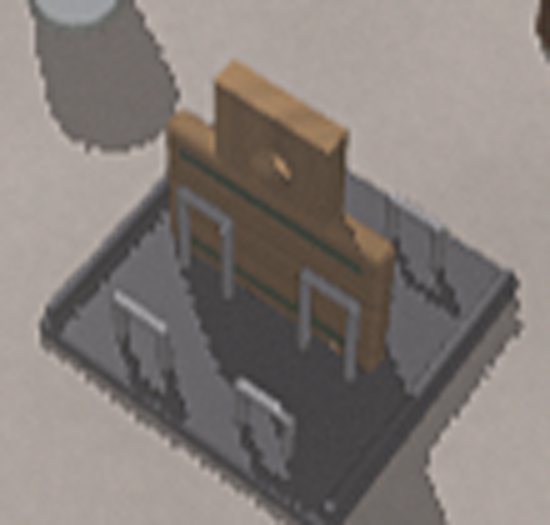

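View pics/c2.png

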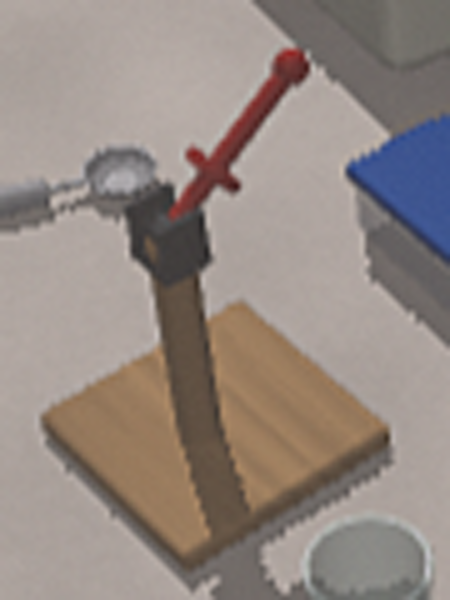

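View pics/c3.png

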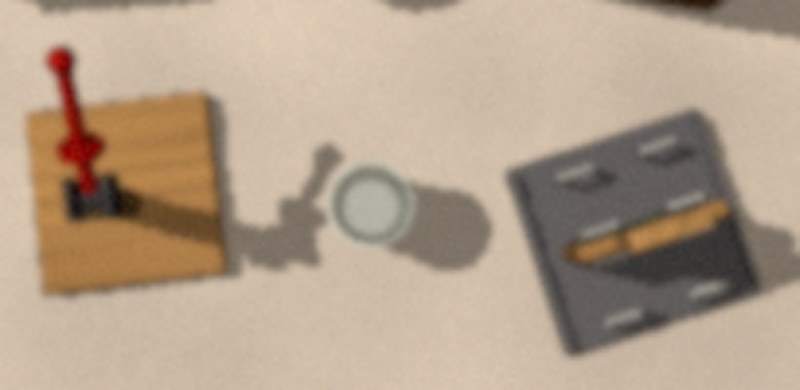

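```bash
cat > h.py <<'E'
import numpy as np,cv2
def ld(n): return dict(np.load(f"pics/{n}.npz"))
def ray(s,p):
    c=-s["R"].T@s["t"]; d=s["R"].T@np.array([(p[0]-s["cx"])/s["fx"],(p[1]-s["cy"])/s["fy"],1.]); return c,d/np.linalg.norm(d)
def onz(s,p,z): c,d=ray(s,p); return c+d*(z-c[2])/d[2]
def tri(s1,p1,s2,p2):
    c1,d1=ray(s1,p1);c2,d2=ray(s2,p2)
    A=np.c_[d1,-d2];x=np.linalg.lstsq(A,c2-c1,rcond=None)[0]
    a,b=c1+d1*x[0],c2+d2*x[1]; return (a+b)/2,np.linalg.norm(a-b)
def proj(s,X): q=s["R"]@np.asarray(X)+s["t"]; return np.array([s["fx"]*q[0]/q[2]+s["cx"],s["fy"]*q[1]/q[2]+s["cy"]])
E
python3 - <<'E'
from h import *
S=ld("side0");T=ld("top0")
k=lambda x,y:(240+x/5-.4,255+y/5-.4)
m=lambda x,y:(180+x/5-.4,120+y/5-.4)
t=lambda x,y:(180+x/3.9-.37,180+y/3.9-.37)
np.set_printoptions(precision=4,suppress=True)
# red masks
for n,s in(("S",S),("T",T)):
    c=s["color"].astype(int); M=((c[...,0]>1.8*c[...,1])&(c[...,0]>1.8*c[...,2])&(c[...,0]>60)).astype('u1')
    nn,l,st,ce=cv2.connectedComponentsWithStats(M)
    for i in range(1,nn):
        if st[i,4]>20: print(n,st[i],ce[i])
print("ball",tri(S,m(290,66),T,t(60,60)))
print("seat~",tri(S,m(214,170),T,t(81,150)))
print("stand corners top z18",[onz(T,t(*p),.018)[:2] for p in((28,115),(208,95),(225,272),(45,293))])
print("stand corners side z18",[onz(S,m(*p),.018)[:2] for p in((42,422),(242,300),(388,436),(188,558))])
print("rack corners top z12",[onz(T,t(*p),.012)[:2] for p in((508,172),(695,112),(757,290),(573,353))])
print("rack side z12",[onz(S,k(*p),.012)[:2] for p in((44,328),(515,275),(330,515))])
print("tab top side z172",[onz(S,k(*p),.172)[:2] for p in((215,78),(232,62),(347,133),(333,150))])
print("tab top top",[onz(T,t(*p),.172)[:2] for p in((625,240),(712,214))])
print("shoulders top z112",[onz(T,t(*p),.112)[:2] for p in((572,252),(728,208))])
E
```

```text
S [ 47 119  21  12 124] [ 57.0242 124.4194]
S [214 130  28  34 173] [227.7341 145.9711]
T [223  88  25  27 467] [233.758  100.6167]
T [192 193  15  36 177] [198.548  211.9548]
ball (array([0.6177, 0.2104, 0.2332]), np.float64(9.750931925392088e-05))
seat~ (array([0.5607, 0.2024, 0.195 ]), np.float64(0.0022782183368163992))
stand corners top z18 [array([0.6012, 0.2793]), array([0.6162, 0.1335]), array([0.4726, 0.1195]), array([0.4577, 0.2636])]
stand corners side z18 [array([0.4552, 0.2572]), array([0.6036, 0.2789]), array([0.6146, 0.1294]), array([0.4742, 0.1161])]
rack corners top z12 [array([ 0.551 , -0.1112]), array([ 0.5988, -0.2669]), array([ 0.4525, -0.3127]), array([ 0.4039, -0.161 ])]
rack side z12 [array([ 0.4021, -0.1608]), array([ 0.601 , -0.2666]), array([ 0.4571, -0.3104])]
tab top side z172 [array([ 0.4863, -0.183 ]), array([ 0.497 , -0.1805]), array([ 0.5153, -0.2373]), array([ 0.5055, -0.2406])]
tab top top [array([ 0.4933, -0.1778]), array([ 0.5109, -0.2405])]
shoulders top z112 [array([ 0.4852, -0.1482]), array([ 0.5167, -0.2669])]
```

move_arm([
  [[0,0,45],-0.14],
  [[10,-10,45],-0.14],
  [[30,-25,20],-0.14],
  [[35,-32,10],-0.14],
  [[36,-32,0],-0.14],
  [[36,-32,0],-0.14],
  [[36,-32,0],-0.14],
  [[36,-32,0],-0.14],
], jaw=1)

```text
clock: 0.95
tool_pos: [0.443, 0.4363, 0.3459]
orientation: [179.5, 0.0, -85.3]
force: [0.8, -0.3, -0.1]
opening: 0.0879
```

move_arm([
  [[36,-32,0],-0.14],
  [[36,-32,0],-0.14],
  [[36,-32,0],-0.14],
  [[36,-32,0],-0.14],
  [[30,-32,0],-0.14],
  [[15,-30,0],-0.14],
  [[0,-20,0],-0.14],
  [[0,0,0],-0.14],
])

```text
clock: 1.75
tool_pos: [0.6416, 0.2106, 0.3419]
orientation: [179.4, -0.3, -152.6]
force: [0.1, 0.4, 0.0]
opening: 0.0878
```

move_arm([
  [[5,-5,10],-0.12],
  [[5,-5,10],-0.12],
  [[5,0,0],-0.12],
  [[0,0,0],-0.03],
  [[0,0,0],0],
  [[0,0,0],0],
  [[0,0,0],0],
  [[0,0,0],0],
])

```text
clock: 2.55
tool_pos: [0.6567, 0.1978, 0.3594]
orientation: [179.5, -0.6, -176.2]
force: [0.6, 0.6, 0.2]
opening: 0.0876
```

Run:
```python
from plant import ctrl
import cv2,numpy as np
for n in ["side","wrist"]:
    s=ctrl.snapshot(n);cv2.imwrite(f"pics/{n}1.png",s["color"][:,:,::-1])
    np.savez(f"pics/{n}1.npz",**s)
print(ctrl.get_obs()["tool_pos"],-s["R"].T@s["t"])
```

```text
[0.65670458 0.19782917 0.35949084] [0.58152124 0.19155545 0.51779543]
```

View pics/wrist1.png

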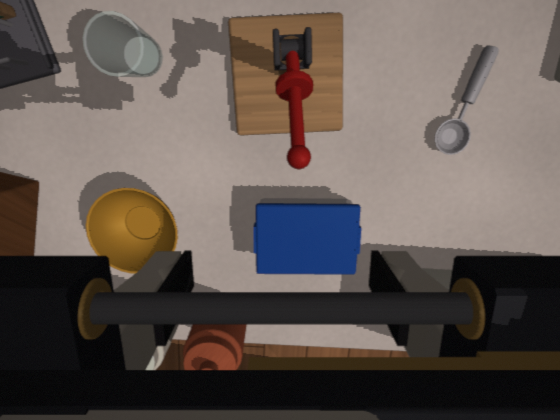

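The wrist view shows the ball near (299,157), the collar near (294,86), the fork near (292,48), and the base corners at (230,15), (342,13), (342,131) and (236,136).

```bash
python3 - <<'E'
from h import *
np.set_printoptions(precision=4,suppress=True)
S=ld("side0");T=ld("top0");W=ld("wrist1")
def red(s,box,f):
    x0,y0,x1,y1=box;c=cv2.resize(s["color"][y0:y1,x0:x1],None,fx=f,fy=f,interpolation=cv2.INTER_CUBIC).astype(int)
    M=((c[...,0]>1.6*c[...,1])&(c[...,0]>1.6*c[...,2])&(c[...,0]>50)).astype('u1');return M
# ball: opening removes rod
P={}
for n,s,box,f,r in(("S",S,(205,120,250,180),8,3.0),("T",T,(185,185,215,240),8,2.8),("W",W,(270,30,320,180),6,8.5)):
    M=red(s,box,f);k=int(2*r*f)|1
    O=cv2.morphologyEx(M,cv2.MORPH_OPEN,cv2.getStructuringElement(cv2.MORPH_ELLIPSE,(k,k)))
    nn,l,st,ce=cv2.connectedComponentsWithStats(O)
    for i in range(1,nn): print(n,(ce[i]+.5)/f-.5+np.array(box[:2]),st[i,2:4]/f)
    cs=[(ce[i]+.5)/f-.5+np.array(box[:2]) for i in range(1,nn)]
    cs.sort(key=lambda c:-c[1] if n=="W" else c[1]); P[n]=cs[0]
cams=dict(S=S,T=T,W=W)
for a,b in("ST","SW","TW"): print(a,b,tri(cams[a],P[a],cams[b],P[b]))
print("base W z18",[onz(W,p,.018) for p in((230,15),(342,13),(342,131),(236,136))])
print("collar",onz(W,(294,86),.19), "fork",onz(W,(292,48),.188))
E
python3 -c "
import cv2
a=cv2.imread('pics/wrist1.png');cv2.imwrite('pics/c4.png',cv2.resize(a[5:185,220:360],None,fx=3.3,fy=3.3,interpolation=2))"
```

```text
S [237.6875 132.6875] [6.125 6.125]
T [194.8895 195.1359] [6.125 6.375]
T [199.3851 217.7582] [11.75  13.125]
W [293.9528  85.5609] [38.  37.5]
W [298.5528 156.0748] [23.1667 25.3333]
S T (array([0.6177, 0.2106, 0.2335]), np.float64(0.000795016959683365))
S W (array([0.6177, 0.2107, 0.2334]), np.float64(0.0009372302571774322))
T W (array([0.6174, 0.211 , 0.2324]), np.float64(9.965047457784546e-05))
base W z18 [array([0.4704, 0.1234, 0.018 ]), array([0.4583, 0.2665, 0.018 ]), array([0.6054, 0.2835, 0.018 ]), array([0.622 , 0.1358, 0.018 ])]
collar [0.5612 0.2049 0.19  ] fork [0.5302 0.2008 0.188 ]
```

View pics/c4.png

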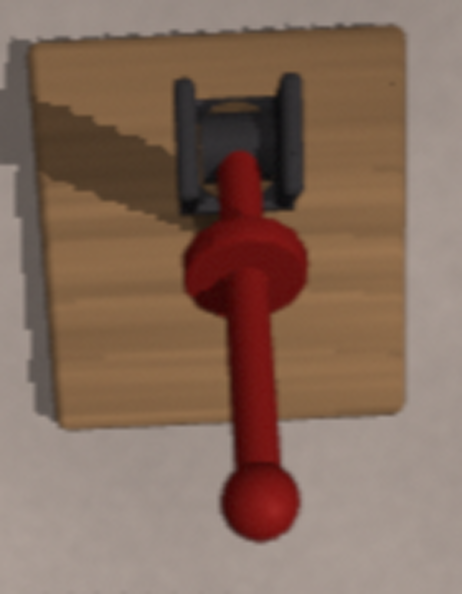

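move_arm([
  [[-10,-25,0],0.02],
  [[-16,-44,0],0.03],
  [[-16,-44,0],0.03],
  [[-16,-44,-5],0.03],
  [[-16,-44,-10],0.03],
  [[-16,-44,-15],0.03],
  [[-16,-44,-15],0.03],
  [[-16,-44,-15],0.02],
])

```text
clock: 3.45
tool_pos: [0.5313, -0.1383, 0.2985]
orientation: [179.6, -0.4, -162.4]
force: [1.0, -0.7, -0.5]
opening: 0.0878
```

move_arm([
  [[-16,-40,-20],0],
  [[-12,-25,-20],0],
  [[-6,-10,-15],0],
  [[0,0,0],0],
  [[0,0,0],0],
  [[0,0,0],0],
  [[0,0,0],0],
  [[0,0,0],0],
])

```text
clock: 4.25
tool_pos: [0.494, -0.2192, 0.2438]
orientation: [179.7, -0.2, -162.5]
force: [0.9, 0.6, -0.0]
opening: 0.0873
```

```bash
cat > snap.py <<'E'
import sys
from plant import ctrl
import cv2,numpy as np
tag=sys.argv[1]
for n in sys.argv[2:]:
    s=ctrl.snapshot(n);cv2.imwrite(f"pics/{n}{tag}.png",s["color"][:,:,::-1])
    np.savez(f"pics/{n}{tag}.npz",**s)
o=ctrl.get_obs();print(o["clock"],o["tool_pos"].round(4),o["orientation"].round(1),o["force"].round(1),o["moment"].round(2),o["opening"],o["joint_pos"].round(0))
E
python3 snap.py 2 wrist
```

```text
4.3 [ 0.4941 -0.2192  0.2439] [ 179.7   -0.2 -162.5] [-0.2  0.1 -0.2] [ 0.07 -0.19  0.01] 0.08739067371083246 [ -3.   7. -14.  -0. -68. -69.]
```

View pics/wrist2.png

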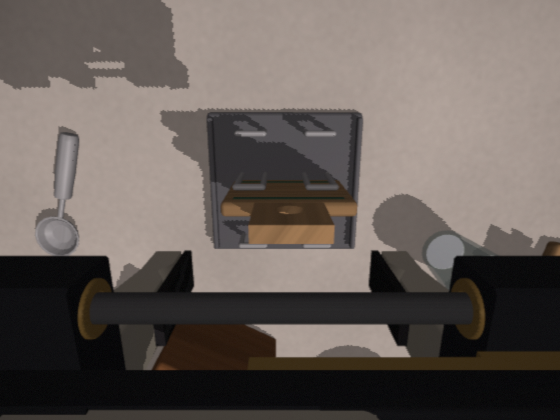

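The wrist view has the tab's top face as the bright strip at rows 222–241 and columns 248–332, with the hole at (290,210).

Run:
```python
from h import *
np.set_printoptions(precision=4,suppress=True)
W=ld("wrist2")
for p in((248.5,241),(332,241),(250,222),(331.5,222),(290.5,231.5)): print(onz(W,p,.172))
print("shoulder",onz(W,(223,213),.112),onz(W,(356,213),.112))
print("rack",[onz(W,p,.012)[:2] for p in((208,113),(361,113),(354,248),(214,248))])
```

```text
[ 0.5147 -0.2362  0.172 ]
[ 0.4971 -0.1801  0.172 ]
[ 0.5008 -0.2391  0.172 ]
[ 0.4839 -0.1852  0.172 ]
[ 0.4991 -0.2102  0.172 ]
shoulder [ 0.5207 -0.2626  0.112 ] [ 0.4862 -0.1526  0.112 ]
rack [array([ 0.4511, -0.3135]), array([ 0.4017, -0.1566]), array([ 0.5506, -0.1078]), array([ 0.6008, -0.2685])]
```

move_arm([
  [[6,9,0],0],
  [[0,0,-15],0],
  [[0,0,-25],0],
  [[0,0,-25],0],
  [[0,0,-20],0],
  [[0,0,-10],0],
  [[0,0,0],0],
  [[0,0,0],0],
])

```text
clock: 5.1
tool_pos: [0.5054, -0.2056, 0.1491]
orientation: [179.9, 0.2, -162.2]
force: [-0.1, 0.3, 0.0]
opening: 0.0878
```

move_arm([
  [[-4,-3,-6],0],
  [[-1,-1,-6],0],
  [[0,0,-2],0],
  [[0,0,0],0],
  [[0,0,0],0],
  [[0,0,0],0],
  [[0,0,0],0],
  [[0,0,0],0],
])

```text
clock: 5.9
tool_pos: [0.5019, -0.2103, 0.1374]
orientation: [-180.0, 0.5, -162.2]
force: [-0.5, 0.0, -0.0]
opening: 0.0875
```

```bash
python3 snap.py 3 wrist
```

```text
5.95 [ 0.502  -0.2103  0.1374] [-180.     0.5 -162.2] [-0.1 -0.2 -0.8] [ 0.07 -0.13  0.03] 0.08759785986277355 [ -2.  13. -23.  -0. -54. -70.]
```

View pics/wrist3.png

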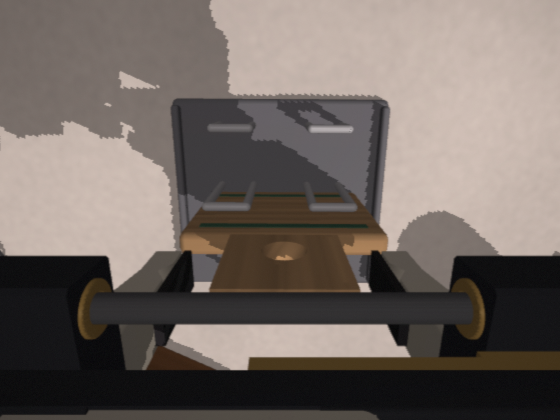

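move_arm([
  [[-2,1,-1],0],
  [[0,0,0],0],
  [[0,0,0],0],
  [[0,0,0],0],
  [[0,0,0],0],
  [[0,0,0],0],
  [[0,0,0],0],
  [[0,0,0],0],
])

```text
clock: 6.75
tool_pos: [0.4998, -0.2092, 0.1363]
orientation: [-180.0, 0.5, -162.2]
force: [-0.9, -0.7, -0.2]
opening: 0.0879
```

move_arm([
  [[0,0,0],0],
  [[0,0,0],0],
  [[0,0,0],0],
  [[0,0,0],0],
  [[0,0,0],0],
  [[0,0,0],0],
  [[0,0,0],0],
  [[0,0,0],0],
], jaw=-1)

```text
clock: 7.55
tool_pos: [0.4999, -0.2092, 0.1363]
orientation: [-180.0, 0.5, -162.2]
force: [0.3, -1.0, -0.1]
opening: 0.0599
```

```bash
python3 snap.py 4 side wrist; python3 -c "
import cv2
a=cv2.imread('pics/side4.png');b=cv2.imread('pics/wrist4.png');cv2.imwrite('pics/c5.png',cv2.hconcat([cv2.resize(a[200:360,210:370],(420,420),interpolation=2),b[:,100:460]]))"
```

```text
7.65 [ 0.4999 -0.2092  0.1363] [-180.     0.5 -162.2] [-0.4  0.4 -0.4] [ 0.02 -0.19 -0.01] 0.059773136437441546 [ -2.  12. -24.  -0. -54. -70.]
```

View pics/c5.png

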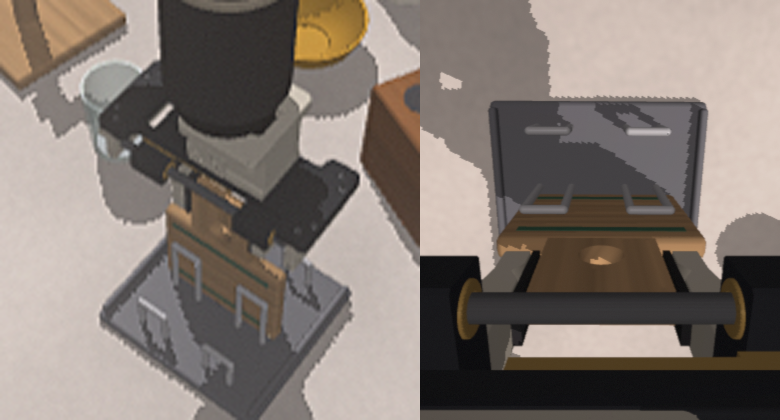

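Run:
```python
from h import *
S=ld("side0");W=ld("wrist3")
k=lambda x,y:(240+x/5-.4,255+y/5-.4)
c=np.array([.5015,-.2115]);n=np.array([np.cos(.3),np.sin(.3)])
for z in(.075,.087):
  print(z,[round(float((onz(S,k(*p),z)[:2]-c)@n),4) for p in((180,190),(232,222),(303,270),(355,302))],[round(float((onz(W,p,z)[:2]-c)@n),4) for p in((207,206),(250,206),(310,207),(355,207))])
for z in(.045,.057): print(z,[round(float((onz(S,k(*p),z)[:2]-c)@n),4) for p in((117,293),(165,327),(240,380),(290,410))])
print(-W["R"].T@W["t"])
```

```text
0.075 [-0.0121, -0.0109, -0.011, -0.0098] [-0.0118, -0.012, -0.0118, -0.0121]
0.087 [-0.0178, -0.0166, -0.0167, -0.0156] [-0.0154, -0.0156, -0.0154, -0.0156]
0.045 [-0.0583, -0.0583, -0.0582, -0.0561]
0.057 [-0.0632, -0.0632, -0.0631, -0.061]
[ 0.42727804 -0.2341703   0.29430431]
```

move_arm([
  [[0,0,6],0],
  [[0,0,10],0],
  [[0,0,12],0],
  [[0,0,10],0],
  [[0,0,6],0],
  [[0,0,2],0],
  [[0,0,0],0],
  [[0,0,0],0],
])

```text
clock: 8.45
tool_pos: [0.4997, -0.2091, 0.1874]
orientation: [-180.0, 0.5, -162.2]
force: [-0.1, -0.2, -0.8]
opening: 0.0602
```

```bash
python3 snap.py 5 side wrist; python3 -c "
import cv2
a=cv2.imread('pics/side5.png');b=cv2.imread('pics/wrist5.png');cv2.imwrite('pics/c6.png',cv2.hconcat([cv2.resize(a[200:360,210:370],(420,420),interpolation=2),b[:,100:460]]))"
```

```text
8.55 [ 0.4996 -0.2091  0.1872] [-180.     0.5 -162.2] [ 0.4  0.4 -0.9] [-0.02 -0.09 -0.  ] 0.05965501318174953 [ -2.  10. -20.  -0. -60. -70.]
```

View pics/c6.png

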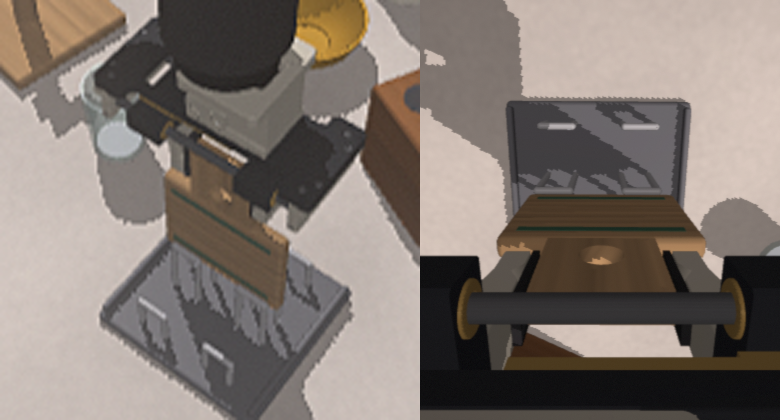

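```bash
python3 - <<'E'
from h import *
S=ld("side5");W=ld("wrist5")
n=np.array([np.cos(.3037),np.sin(.3037),0]);t=np.array([-n[1],n[0],0]);c=np.array([.5,-.2105,0])
for nm,X in (("hoop -11,75",c-.011*n+[0,0,.075]),("board bottom -7,63",c-.007*n+[0,0,.063]),("bot corner -y",c-.007*n-.06*t+[0,0,.063])):
    print(nm,proj(S,X).round(1),proj(W,X).round(1))
E
python3 -c "
import cv2
a=cv2.imread('pics/side5.png');b=cv2.imread('pics/wrist5.png');cv2.imwrite('pics/c7.png',cv2.hconcat([cv2.resize(a[280:340,260:330],(490,420),interpolation=2),cv2.resize(b[160:260,190:380],(300,420),interpolation=2)]))"
```

```text
hoop -11,75 [292.  303.6] [279.2 190.2]
board bottom -7,63 [293.  305.1] [279.3 191.3]
bot corner -y [314.7 319.7] [206.8 190.9]
```

View pics/c7.png

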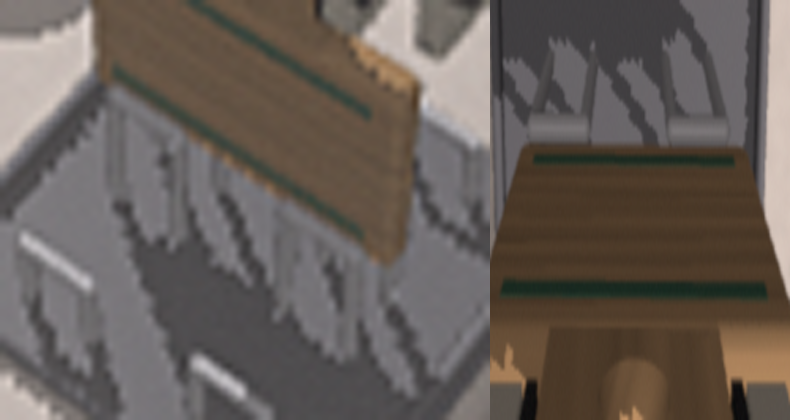

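move_arm([
  [[0,0,-3],0],
  [[-4,-1,0],0],
  [[-5.5,-1.7,0],0],
  [[-5.5,-1.7,0],0],
  [[-5.5,-1.7,0],0],
  [[-3,-1,0],0],
  [[0,0,0],0],
  [[0,0,0],0],
])

```text
clock: 9.35
tool_pos: [0.4772, -0.216, 0.1837]
orientation: [-179.9, 0.9, -162.3]
force: [3.9, 1.7, -2.4]
opening: 0.0599
```

```bash
python3 snap.py 6 side wrist; python3 -c "
import cv2
a=cv2.imread('pics/side6.png');b=cv2.imread('pics/wrist6.png');cv2.imwrite('pics/c8.png',cv2.hconcat([cv2.resize(a[200:360,210:370],(420,420),interpolation=2),b[:,100:460]]))"
```

```text
9.45 [ 0.4773 -0.216   0.1837] [-179.9    0.9 -162.2] [ 2.7  1.4 -1.4] [ 0.69 -1.47 -0.02] 0.05976467079740768 [ -3.   8. -22.  -0. -59. -69.]
```

View pics/c8.png

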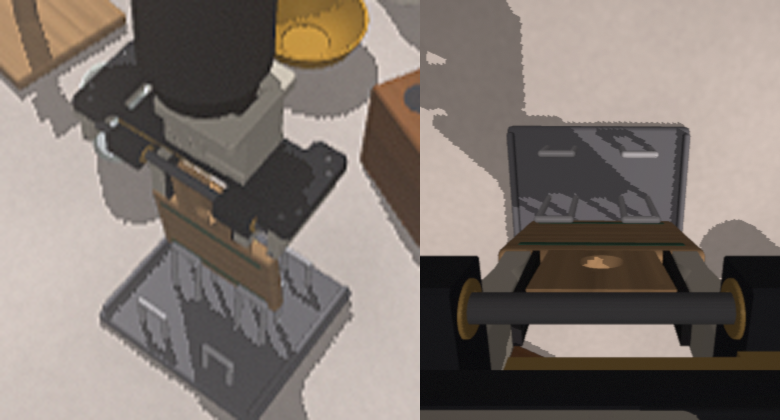

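The board pivots about the jaw axis with only 3–4 N, so I'll carry on pre-tilting it.

move_arm([
  [[-4,-1.2,0],0],
  [[-5.5,-1.7,0],0],
  [[-5.5,-1.7,-0.5],0],
  [[-5.5,-1.7,-1],0],
  [[-3,-1,-1],0],
  [[0,0,0],0],
  [[0,0,0],0],
  [[0,0,0],0],
])

```text
clock: 10.25
tool_pos: [0.4525, -0.2238, 0.1813]
orientation: [-179.9, 1.0, -162.2]
force: [3.8, 1.1, -1.1]
opening: 0.06
```

move_arm([
  [[-4,-1.2,-1],0],
  [[-5.5,-1.7,-2],0],
  [[-5.5,-1.7,-2],0],
  [[-5,-1.6,-2],0],
  [[-3,-1,-1],0],
  [[0,0,0],0],
  [[0,0,0],0],
  [[0,0,0],0],
])

```text
clock: 11.05
tool_pos: [0.4282, -0.2316, 0.173]
orientation: [-179.9, 1.0, -162.2]
force: [4.2, 1.4, -1.9]
opening: 0.0596
```

```bash
python3 snap.py 7 side wrist; python3 -c "
import cv2
a=cv2.imread('pics/side7.png');b=cv2.imread('pics/wrist7.png');cv2.imwrite('pics/c9.png',cv2.hconcat([cv2.resize(a[200:360,210:370],(420,420),interpolation=2),b[:,100:460]]))"
```

```text
11.15 [ 0.4282 -0.2317  0.173 ] [-179.9    1.  -162.2] [ 2.8  1.3 -0.5] [ 0.84 -1.57  0.03] 0.05978883638428933 [ -5.   5. -27.  -0. -57. -67.]
```

View pics/c9.png

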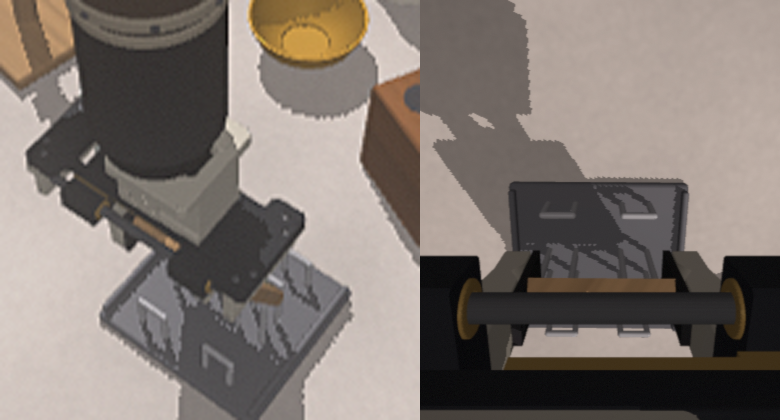

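move_arm([
  [[-4,-1.2,-2],0],
  [[-2,-0.6,-1],0],
  [[0,0,0],0],
  [[0,0,8],0],
  [[0,0,20],0],
  [[0,0,28],0],
  [[0,0,25],0],
  [[0,0,15],0],
])

```text
clock: 11.95
tool_pos: [0.4125, -0.2338, 0.2664]
orientation: [179.7, -0.2, -162.3]
force: [-0.6, -0.5, -1.1]
opening: 0.0596
```

move_arm([
  [[8,15,5],0],
  [[15,26,0],-0.02],
  [[18,32,0],-0.03],
  [[18,32,0],-0.03],
  [[18,32,0],-0.03],
  [[18,32,0],-0.03],
  [[18,32,0],-0.03],
  [[18,32,0],-0.02],
])

```text
clock: 12.75
tool_pos: [0.5343, 0.0, 0.2765]
orientation: [-180.0, -1.3, -174.0]
force: [1.1, -0.8, -1.8]
opening: 0.0595
```

move_arm([
  [[30,12,0],0],
  [[32,16,0],0],
  [[30,22,0],0],
  [[20,30,0],0],
  [[10,32,0],0],
  [[3,30,0],0],
  [[0,22,0],0],
  [[0,10,0],0],
])

```text
clock: 13.55
tool_pos: [0.6558, 0.1764, 0.2732]
orientation: [-179.2, -2.8, -174.1]
force: [-0.9, -0.1, -2.1]
opening: 0.06
```

move_arm([
  [[0,0,0],0],
  [[0,0,0],0],
  [[0,0,0],0],
  [[0,0,0],0],
  [[0,0,0],0],
  [[0,0,0],0],
  [[0,0,0],0],
  [[0,0,0],0],
])

```text
clock: 14.35
tool_pos: [0.6541, 0.1714, 0.2741]
orientation: [-179.1, -3.0, -174.2]
force: [0.3, 0.4, -2.2]
opening: 0.0599
```

```bash
python3 snap.py 8 side wrist top; python3 -c "
import cv2
a=cv2.imread('pics/side8.png');b=cv2.imread('pics/wrist8.png');cv2.imwrite('pics/c10.png',cv2.hconcat([cv2.resize(a[90:210,170:290],(420,420),interpolation=2),b[:,100:460]]))"
```

```text
14.5 [0.6541 0.1716 0.274 ] [-179.1   -3.  -174.2] [-0.3  0.9 -0.5] [ 0.14 -0.27 -0.01] 0.05985670102599446 [  31.   21.    8.   -0.  -80. -115.]
```

View pics/c10.png

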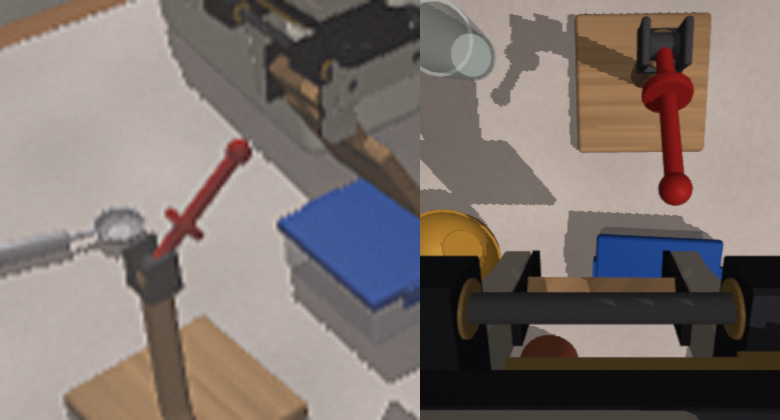

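```bash
python3 -c "
import cv2,numpy as np
a=cv2.imread('pics/side8.png');b=cv2.imread('pics/top8.png')
b=np.clip(b*1.8,0,255).astype('u1')
cv2.imwrite('pics/c11.png',cv2.hconcat([cv2.resize(a[85:165,225:305],(400,400),interpolation=2),cv2.resize(b[140:240,160:260],(400,400),interpolation=2)]))"
python3 - <<'E'
from scipy.spatial.transform import Rotation as R
r=R.from_euler('xyz',[-179.1,-3,-174.2],degrees=True).as_matrix();print(r.round(3))
E
```

```text
[[-0.994 -0.102 -0.05 ]
 [-0.101  0.995 -0.021]
 [ 0.052 -0.016 -0.999]]
```

View pics/c11.png

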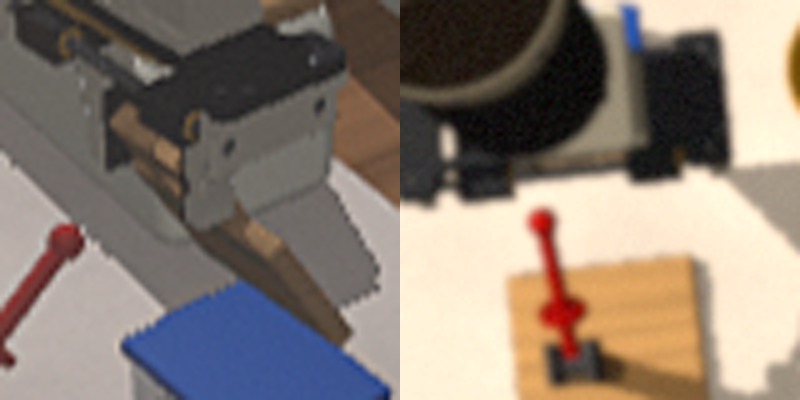

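```bash
python3 -c "
import cv2,numpy as np
a=cv2.imread('pics/side8.png')
cv2.imwrite('pics/c12.png',cv2.resize(a[100:160,240:300],(600,600),interpolation=0))"
```

```text
(no output)
```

View pics/c12.png

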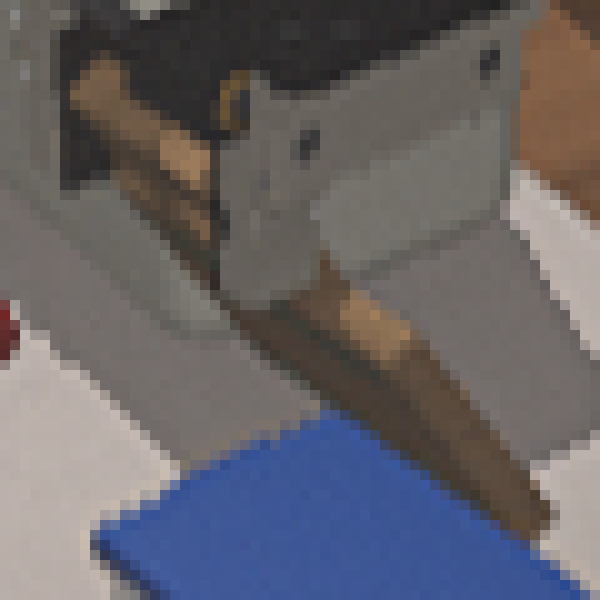

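Run:
```python
from h import *
S=ld("side8");W=ld("wrist8")
tcp=np.array([.6541,.1716,.274]);t=np.array([-.102,.995,-.016]);u=np.array([.995,.102,0])
q=tcp-.06*t
G=tcp+.019*np.array([.05,.021,.999])
pts=[]
for p in((418,335),(395,372),(528,540),(550,505)):
    c,d=ray(S,(240+p[0]/10-.5,100+p[1]/10-.5)); X=c+d*(((q-c)@t)/(d@t)); a=(X-G)@u*1e3,(X[2]-G[2])*1e3; pts.append(np.array(a)); print(np.round(a,1))
sh=(pts[0]+pts[1])/2;bo=(pts[2]+pts[3])/2;v=bo-sh;print("len",np.linalg.norm(v),"tilt",np.degrees(np.arctan2(v[0],-v[1])), "hole rel G",sh-v/np.linalg.norm(v)*22)
```

```text
[ 31.8 -35.1]
[ 23.8 -42.7]
[  69.3 -122.9]
[  77.4 -115.1]
len 92.13001887376771 tilt 29.617864125373075 hole rel G [ 16.91037435 -19.79311892]
```

move_arm([
  [[0,10,-1],0],
  [[0,12,-2],0],
  [[0,10,-2],0],
  [[0,6,-1],0],
  [[0,2,0],0],
  [[0,0,0],0],
  [[0,0,0],0],
  [[0,0,0],0],
])

```text
clock: 15.3
tool_pos: [0.6537, 0.2167, 0.2667]
orientation: [-179.0, -3.1, -174.1]
force: [-0.4, -0.5, -1.4]
opening: 0.0597
```

```bash
python3 snap.py 9 wrist side
cat > ballw.py <<'E'
import sys
from h import *
from plant import ctrl
np.set_printoptions(precision=4,suppress=True)
W=ld("wrist"+sys.argv[1]);f=6
c=cv2.resize(W["color"],None,fx=f,fy=f,interpolation=cv2.INTER_CUBIC).astype(int)
M=((c[...,0]>1.8*c[...,1])&(c[...,0]>1.8*c[...,2])&(c[...,0]>50)).astype('u1')
O=cv2.morphologyEx(M,cv2.MORPH_OPEN,cv2.getStructuringElement(cv2.MORPH_ELLIPSE,(97,97)))
nn,l,st,ce=cv2.connectedComponentsWithStats(O)
for i in range(1,nn):
    p=(ce[i]+.5)/f-.5
    if 200<p[0]<360: print(p,st[i,2:4]/f,"z.2332:",onz(W,p,.2332),"z.195",onz(W,p,.195))
o=ctrl.get_obs();x=o["tool_pos"]
print("tcp proj",proj(W,x),"grasp",proj(W,x+[0,0,.019]))
E
python3 ballw.py 9
```

```text
15.4 [0.6538 0.2166 0.2667] [-179.    -3.1 -174.1] [ 0.1  0.4 -0.8] [ 0.11 -0.32  0.02] 0.05942795341636626 [  34.   23.    9.   -1.  -80. -118.]
[278.2893 115.3847] [ 52.1667 162.1667] z.2332: [0.5809 0.2073 0.2332] z.195 [0.58   0.2063 0.195 ]
tcp proj [280.2632 267.2421] grasp [279.4688 284.2482]
```

View pics/wrist9.png

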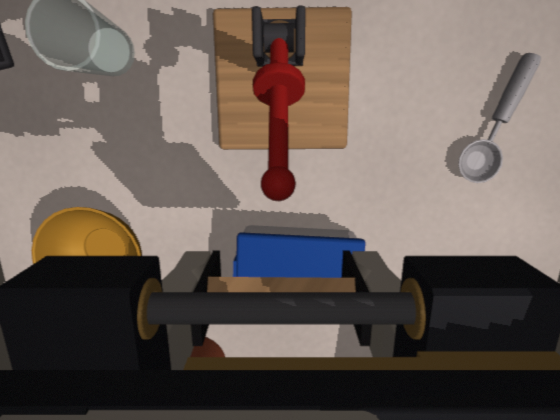

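```bash
python3 - <<'E'
from h import *
np.set_printoptions(precision=4,suppress=True)
W=ld("wrist9")
c=W["color"].astype(int)
print(c[284,195:222,:].tolist()); print(c[284,342:370,:].tolist())
for r in range(272,294,2): print(r,c[r,280])
x0,y0,x1,y1=255,160,305,205
M=((c[...,0]>1.8*c[...,1])&(c[...,0]>1.8*c[...,2])&(c[...,0]>50)).astype('u1')
for r in range(160,206,2):
    q=np.where(M[r,240:320])[0]
    if len(q): print(r,240+q.min(),240+q.max(),end=' | ')
E
python3 -c "
import cv2,numpy as np
a=cv2.imread('pics/wrist9.png')
cv2.imwrite('pics/c13.png',cv2.resize(a[240:345,190:380],None,fx=4,fy=4,interpolation=2))"
```

```text
[[59, 54, 49], [43, 40, 37], [19, 18, 17], [11, 11, 13], [11, 11, 11], [13, 13, 13], [10, 10, 10], [8, 7, 8], [8, 7, 7], [13, 12, 13], [10, 10, 10], [15, 11, 10], [44, 34, 23], [78, 58, 41], [92, 70, 48], [94, 70, 48], [94, 71, 49], [95, 71, 50], [94, 71, 50], [94, 71, 49], [95, 72, 49], [95, 72, 49], [94, 70, 49], [93, 70, 48], [93, 70, 49], [91, 69, 47], [91, 69, 48]]
[[101, 76, 52], [102, 77, 54], [102, 77, 53], [101, 77, 53], [101, 77, 53], [101, 77, 53], [100, 76, 53], [102, 77, 53], [101, 77, 53], [102, 77, 53], [102, 77, 54], [99, 74, 51], [78, 59, 42], [41, 31, 22], [13, 11, 9], [11, 10, 10], [8, 7, 6], [11, 10, 11], [9, 9, 9], [11, 9, 9], [9, 7, 8], [11, 10, 11], [12, 10, 9], [27, 25, 23], [48, 44, 40], [61, 56, 52], [69, 64, 59], [75, 68, 63]]
272 [ 28  64 132]
274 [ 28  64 133]
276 [ 41  66 126]
278 [91 70 51]
280 [92 70 48]
282 [93 69 47]
284 [96 73 50]
286 [97 73 51]
288 [99 74 51]
290 [99 74 52]
292 [52 41 34]
160 269 287 | 162 269 287 | 164 269 287 | 166 269 287 | 168 269 287 | 170 268 288 | 172 266 290 | 174 264 291 | 176 263 292 | 178 262 293 | 180 262 293 | 182 261 294 | 184 262 294 | 186 262 294 | 188 262 293 | 190 263 292 | 192 264 291 | 194 265 290 | 196 267 288 | 198 270 285 |
```

View pics/c13.png

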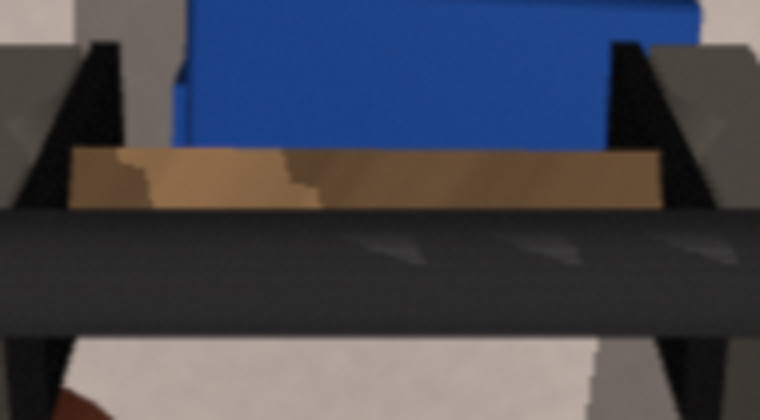

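Run:
```python
from h import *
np.set_printoptions(precision=4,suppress=True)
W=ld("wrist9")
print("cam",-W["R"].T@W["t"])
for p in((207.5,277),(355,277),(281.25,277)): print(onz(W,p,.296))
print("ball",onz(W,(277.8,183.8),.2332))
print(tri(ld("side0"),(237.6875,132.6875),W,(277.8,183.8)))
G=np.array([.6538,.2166,.2667])+.019*np.array([.053,.021,.999]);print("G",G)
```

```text
cam [0.5853 0.2125 0.4281]
[0.6489 0.1867 0.296 ]
[0.6422 0.2465 0.296 ]
[0.6455 0.2167 0.296 ]
ball [0.618  0.2109 0.2332]
(array([0.6181, 0.2108, 0.2332]), np.float64(0.00027789703455861437))
G [0.6548 0.217  0.2857]
```

```bash
python3 - <<'E'
from h import *
np.set_printoptions(precision=4,suppress=True)
W=ld("wrist9")
# arm axis from images: fork axle centre at z=.17, ball z=.2332
for z,p in((.188,(278.5,35)),(.17,(278.5,40)),(.199,(278.7,85))): print(z,onz(W,p,z))
b=np.array([.618,.2109,.2332])
for yaw in(5,6,7):
  a=np.array([np.cos(np.radians(yaw))*.815,np.sin(np.radians(yaw))*.815,.58])
  print(yaw,[proj(W,b+s*a) for s in(-.11,-.065,0,.03)])
S=ld("side9")
print(proj(S,[.6702,.2194,.2667]))
E
python3 -c "
import cv2,numpy as np
a=cv2.imread('pics/side9.png')
cv2.imwrite('pics/c14.png',cv2.resize(a[80:160,220:300],(640,640),interpolation=0))
b=cv2.imread('pics/wrist9.png')
cv2.imwrite('pics/c15.png',cv2.resize(b[0:205,230:330],None,fx=2.9,fy=2.9,interpolation=2))"
```

```text
0.188 [0.5311 0.2013 0.188 ]
0.17 [0.5301 0.2008 0.17  ]
0.199 [0.5619 0.2048 0.199 ]
5 [array([282.1068,  38.3068]), array([280.5593,  91.3535]), array([277.8602, 183.876 ]), array([276.3778, 234.6905])]
6 [array([279.8095,  38.2968]), array([279.0992,  91.344 ]), array([277.8602, 183.876 ]), array([277.1797, 234.7004])]
7 [array([277.5128,  38.3305]), array([277.6394,  91.3612]), array([277.8602, 183.876 ]), array([277.9815, 234.697 ])]
[251.7234 113.8396]
```

View pics/c14.png

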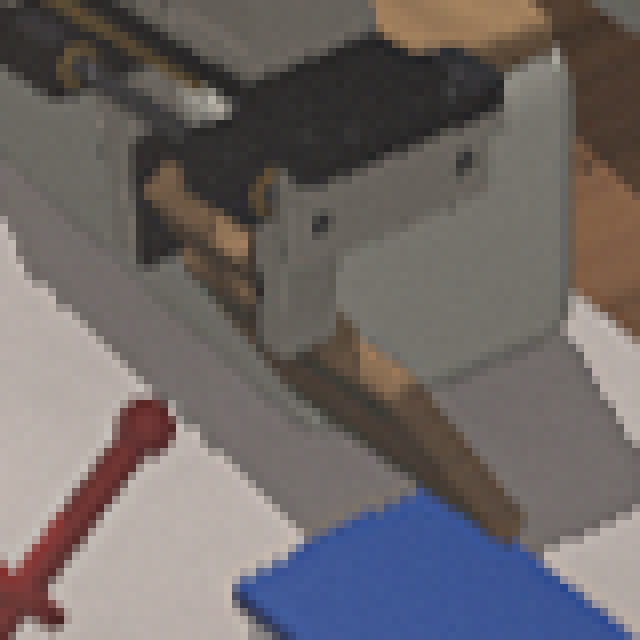

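View pics/c15.png

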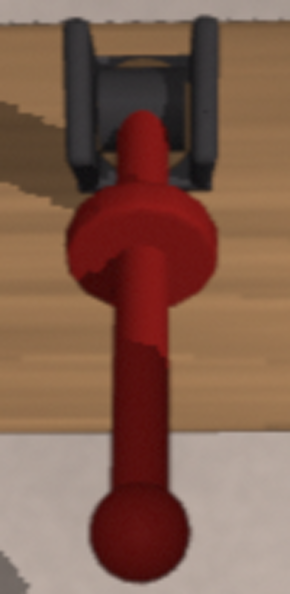

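move_arm([
  [[-4,-1,0],0],
  [[-7,-1,-4],0],
  [[-8,-1.5,-5],0],
  [[-8,-1.5,-5],0],
  [[-6,-1,-5],0],
  [[-2,-0.3,-2],0],
  [[0,0,0],0],
  [[0,0,0],0],
])

```text
clock: 16.2
tool_pos: [0.6147, 0.2086, 0.2442]
orientation: [-179.1, -3.1, -174.2]
force: [-0.3, -0.4, -0.6]
opening: 0.0596
```

```bash
python3 snap.py 10 wrist side; python3 -c "
import cv2,numpy as np
a=cv2.imread('pics/side10.png')
b=cv2.imread('pics/wrist10.png')
cv2.imwrite('pics/c16.png',cv2.hconcat([cv2.resize(a[100:160,205:265],(420,420),interpolation=0),b[:,90:460]]))"
```

```text
16.3 [0.6149 0.2086 0.2442] [-179.1   -3.1 -174.2] [ 0.3  0.8 -1.3] [ 0.18 -0.33 -0.03] 0.05978584871156883 [  35.   20.    2.   -1.  -75. -119.]
```

View pics/c16.png

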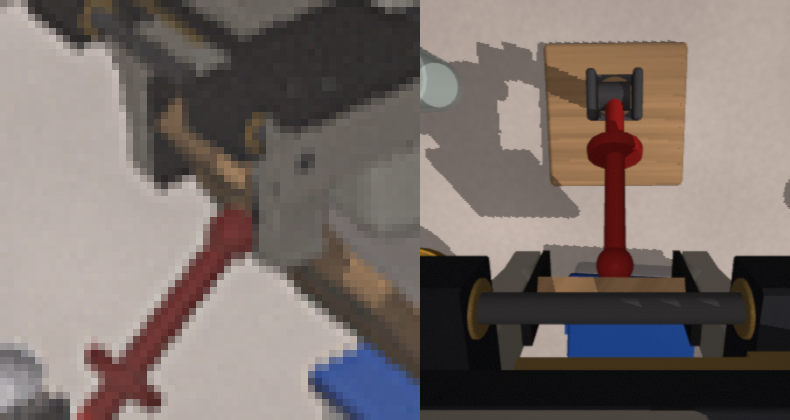

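move_arm([
  [[0,1,-0.5],0],
  [[0,0.3,0],0],
  [[-0.8,-0.1,-0.6],0],
  [[-0.8,-0.1,-0.6],0],
  [[-0.8,-0.1,-0.6],0],
  [[0,0,0],0],
  [[0,0,0],0],
  [[0,0,0],0],
])

```text
clock: 17.1
tool_pos: [0.613, 0.2099, 0.2416]
orientation: [-179.1, -3.1, -174.2]
force: [-0.2, 0.2, -1.9]
opening: 0.0601
```

```bash
python3 snap.py 11 wrist side;  python3 - <<'E'
from h import *
W=ld("wrist11");c=W["color"].astype(int)
M=((c[...,0]>1.8*c[...,1])&(c[...,0]>1.8*c[...,2])&(c[...,0]>50)).astype('u1')
for r in range(240,296,4):
    q=np.where(M[r,240:320])[0]
    if len(q): print(r,240+q.min(),240+q.max(),end=' | ')
w=((c[...,0]>1.2*c[...,1])&(c[...,1]>1.2*c[...,2])&(c[...,0]<1.7*c[...,1])&(c[...,0]>70))
for r in(280,284,288): q=np.where(w[r,195:370])[0]; print(r,195+q.min(),195+q.max())
E
```

```text
17.2 [0.613  0.2099 0.2416] [-179.1   -3.1 -174.2] [-0.7 -0.4 -1.6] [ 0.16 -0.31  0.01] 0.059841205531409654 [  36.   20.    1.   -1.  -75. -120.]
240 272 291 | 244 272 291 | 248 272 291 | 252 271 292 | 256 269 294 | 260 266 297 | 264 265 299 | 268 264 300 | 272 264 300 | 276 265 299 | 280 208 354
284 208 354
288 208 354
```

move_arm([
  [[-0.8,-0.1,-0.6],0],
  [[-0.8,-0.1,-0.6],0],
  [[-0.8,-0.1,-0.6],0],
  [[-0.8,-0.1,-0.6],0],
  [[-0.8,-0.1,-0.6],0],
  [[-0.8,-0.1,-0.6],0],
  [[0,0,0],0],
  [[0,0,0],0],
])

```text
clock: 18.0
tool_pos: [0.6077, 0.2092, 0.2377]
orientation: [-179.1, -3.1, -174.2]
force: [-0.4, 1.2, -2.2]
opening: 0.0598
```

```bash
python3 snap.py 12 wrist side; python3 -c "
import cv2,numpy as np
a=cv2.imread('pics/side12.png')
b=cv2.imread('pics/wrist12.png')
cv2.imwrite('pics/c17.png',cv2.hconcat([cv2.resize(a[100:160,205:265],(420,420),interpolation=0),b[:,90:460]]))"
```

```text
18.1 [0.6078 0.2092 0.2377] [-179.1   -3.1 -174.2] [-0.5 -0.6 -2.2] [ 0.14 -0.36  0.  ] 0.05990204770251417 [  36.   19.    0.   -1.  -74. -120.]
```

View pics/c17.png

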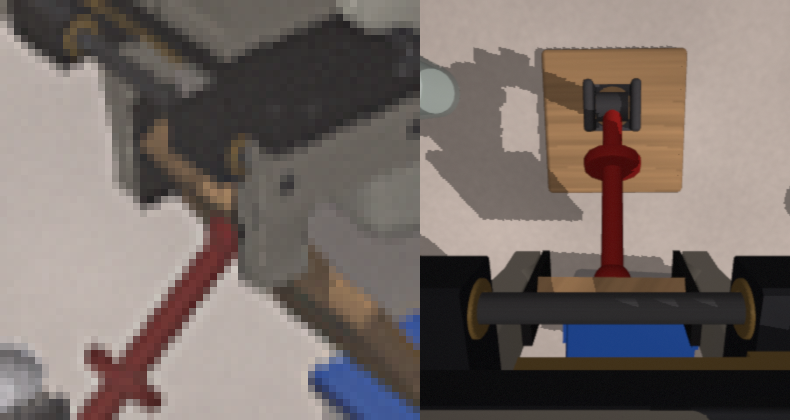

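move_arm([
  [[-0.8,-0.1,-0.6],0],
  [[-0.8,-0.1,-0.6],0],
  [[-0.8,-0.1,-0.6],0],
  [[-0.8,-0.1,-0.6],0],
  [[-0.8,-0.1,-0.6],0],
  [[-0.8,-0.1,-0.6],0],
  [[0,0,0],0],
  [[0,0,0],0],
])

```text
clock: 18.9
tool_pos: [0.6025, 0.2086, 0.2338]
orientation: [-179.1, -3.1, -174.2]
force: [0.2, -0.1, -0.9]
opening: 0.06
```

```bash
python3 snap.py 13 side
```

```text
18.95 [0.6025 0.2085 0.2338] [-179.1   -3.1 -174.2] [-0.   0.3 -0.2] [ 0.13 -0.31  0.  ] 0.05983237959783048 [  36.   19.   -1.   -1.  -74. -120.]
```

move_arm([
  [[-1.1,-0.1,-0.8],0],
  [[-1.1,-0.1,-0.8],0],
  [[-1.1,-0.1,-0.8],0],
  [[-1.1,-0.1,-0.8],0],
  [[-1.1,-0.1,-0.8],0],
  [[-1.1,-0.1,-0.8],0],
  [[0,0,0],0],
  [[0,0,0],0],
])

```text
clock: 19.75
tool_pos: [0.5952, 0.2079, 0.2286]
orientation: [-179.1, -3.1, -174.2]
force: [-0.3, 0.8, -2.1]
opening: 0.06
```

```bash
python3 snap.py 14 side wrist; python3 -c "
import cv2,numpy as np
a=cv2.imread('pics/side14.png')
b=cv2.imread('pics/wrist14.png')
cv2.imwrite('pics/c18.png',cv2.hconcat([cv2.resize(a[100:160,205:265],(420,420),interpolation=0),b[:,90:460]]))"
```

```text
19.85 [0.5953 0.2079 0.2285] [-179.1   -3.1 -174.2] [-0.4 -0.4 -1. ] [ 0.1  -0.33  0.01] 0.059882012286509904 [  36.   18.   -2.   -1.  -73. -120.]
```

View pics/c18.png

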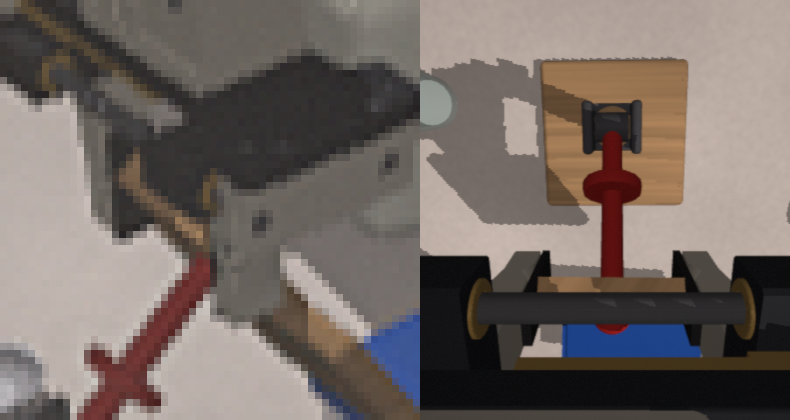

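move_arm([
  [[-1.5,-0.2,-1.1],0],
  [[-2,-0.2,-1.5],0],
  [[-2.4,-0.3,-1.7],0],
  [[-2.4,-0.3,-1.7],0],
  [[-2.4,-0.3,-1.7],0],
  [[-2.4,-0.3,-1.7],0],
  [[-1,-0.1,-0.7],0],
  [[0,0,0],0],
])

```text
clock: 20.65
tool_pos: [0.5797, 0.206, 0.2175]
orientation: [-179.1, -3.1, -174.2]
force: [0.6, 0.1, -0.7]
opening: 0.0599
```

```bash
python3 snap.py 15 side wrist; python3 -c "
import cv2,numpy as np
a=cv2.imread('pics/side15.png')
b=cv2.imread('pics/wrist15.png')
cv2.imwrite('pics/c19.png',cv2.hconcat([cv2.resize(a[100:160,205:265],(420,420),interpolation=0),b[:,90:460]]))"
```

```text
20.75 [0.5799 0.206  0.2176] [-179.1   -3.1 -174.2] [-1.2  0.  -1.3] [ 0.06 -0.3   0.03] 0.059532137129312004 [  37.   17.   -5.   -1.  -71. -121.]
```

View pics/c19.png

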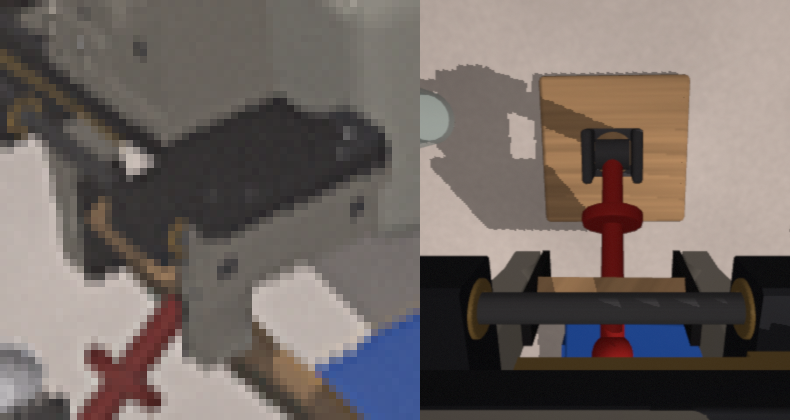

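move_arm([
  [[-1.5,-0.2,-1.1],0],
  [[-2.4,-0.3,-1.7],0],
  [[-2.4,-0.3,-1.7],0],
  [[-2.4,-0.3,-1.7],0],
  [[-2.4,-0.3,-1.8],0],
  [[-2.4,-0.3,-1.8],0],
  [[-1,-0.1,-0.7],0],
  [[0,0,0],0],
])

```text
clock: 21.55
tool_pos: [0.5641, 0.204, 0.2061]
orientation: [-179.1, -3.1, -174.2]
force: [0.7, -0.6, -1.7]
opening: 0.0597
```

```bash
python3 snap.py 16 side wrist; python3 -c "
import cv2,numpy as np
a=cv2.imread('pics/side16.png')
b=cv2.imread('pics/wrist16.png')
cv2.imwrite('pics/c20.png',cv2.hconcat([cv2.resize(a[100:160,205:265],(420,420),interpolation=0),b[:,90:460]]))"
```

```text
21.65 [0.5643 0.204  0.2063] [-179.1   -3.1 -174.2] [-0.3  0.4  0.1] [ 0.12 -0.31  0.02] 0.059446594576730315 [  38.   16.   -8.   -1.  -69. -122.]
```

View pics/c20.png

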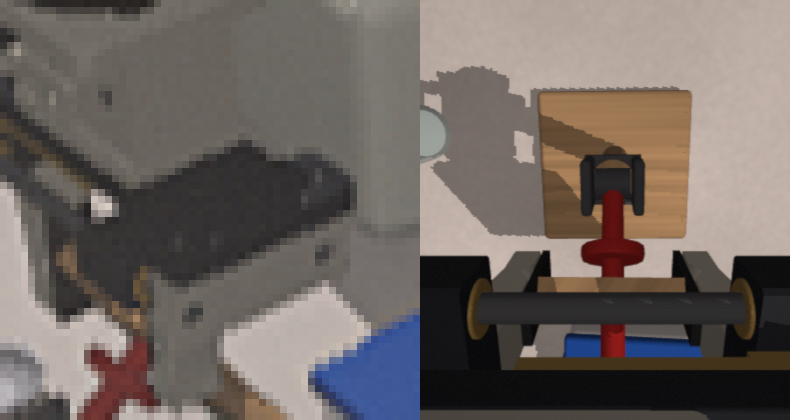

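move_arm([
  [[-1.2,-0.1,-1.1],0],
  [[-1.2,-0.1,-1.1],0],
  [[-1.2,-0.1,-1.1],0],
  [[-1.2,-0.1,-1.1],0],
  [[-1,-0.1,-0.9],0],
  [[0,0,0],0],
  [[0,0,0],0],
  [[0,0,0],0],
])

```text
clock: 22.45
tool_pos: [0.5583, 0.2036, 0.2005]
orientation: [-179.1, -3.0, -174.2]
force: [-0.2, 0.5, -1.5]
opening: 0.0598
```

```bash
python3 snap.py 17 wrist
```

```text
22.5 [0.5583 0.2036 0.2006] [-179.1   -3.  -174.2] [-0.1 -0.5 -1. ] [ 0.15 -0.29  0.05] 0.059948205282403466 [  38.   16.   -9.   -1.  -68. -122.]
```

move_arm([
  [[-0.8,-0.1,-0.6],0],
  [[-0.8,-0.1,-0.6],0],
  [[-0.8,-0.1,-0.6],0],
  [[-0.8,-0.1,-0.6],0],
  [[0,0,0],0],
  [[0,0,0],0],
  [[0,0,0],0],
  [[0,0,0],0],
])

```text
clock: 23.3
tool_pos: [0.5562, 0.2034, 0.1989]
orientation: [-179.1, -2.9, -174.2]
force: [0.8, -0.2, -0.9]
opening: 0.0599
```

```bash
python3 snap.py 18 wrist side; python3 -c "
import cv2,numpy as np
a=cv2.imread('pics/side18.png')
b=cv2.imread('pics/wrist18.png')
cv2.imwrite('pics/c21.png',cv2.hconcat([cv2.resize(a[120:180,190:250],(420,420),interpolation=0),b[:,90:460]]))"
```

```text
23.4 [0.5562 0.2034 0.199 ] [-179.1   -2.9 -174.2] [ 0.3  0.6 -0.4] [ 0.   -0.64 -0.02] 0.06007757373396772 [  38.   16.  -10.   -1.  -68. -122.]
```

View pics/c21.png

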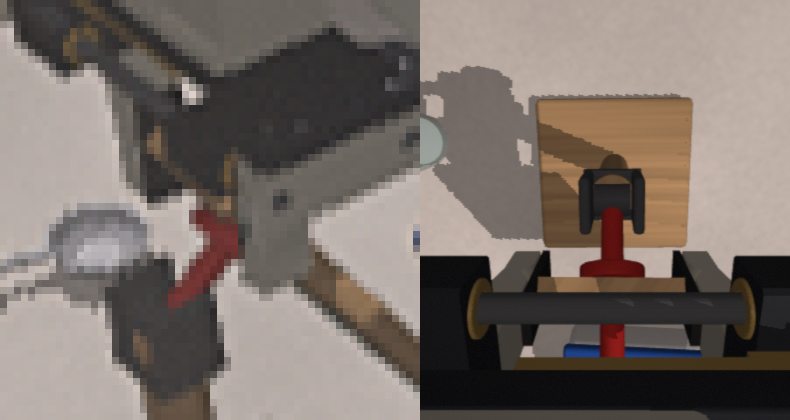

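move_arm([
  [[-1,-0.1,-0.6],0],
  [[-1,-0.1,-0.6],0],
  [[-1,-0.1,-0.6],0],
  [[0,0,0],0],
  [[0,0,0],0],
  [[0,0,0],0],
  [[0,0,0],0],
  [[0,0,0],0],
])

```text
clock: 24.2
tool_pos: [0.5559, 0.2034, 0.1988]
orientation: [-179.1, -2.5, -174.2]
force: [4.2, -1.5, -0.1]
opening: 0.0598
```

```bash
python3 snap.py 19 wrist side; python3 -c "
import cv2,numpy as np
b=cv2.imread('pics/wrist18.png')
c=cv2.imread('pics/wrist19.png')
cv2.imwrite('pics/c22.png',cv2.hconcat([cv2.resize(x[160:350,210:350],None,fx=2.8,fy=2.8,interpolation=2) for x in (b,c)]))"
```

```text
24.3 [0.5559 0.2034 0.1988] [-179.1   -2.5 -174.2] [ 3.5 -0.5  0. ] [-0.16 -1.54  0.07] 0.05968951498611263 [  39.   16.  -10.   -1.  -67. -122.]
```

View pics/c22.png

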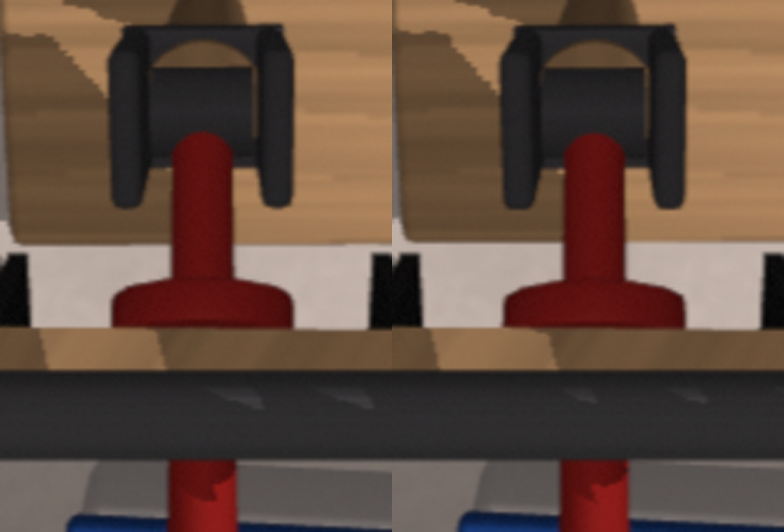

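move_arm([
  [[0.8,0.1,0.6],0],
  [[0.6,0.1,-0.8],0],
  [[0.6,0.1,-0.8],0],
  [[0.6,0.1,-0.8],0],
  [[0,0,0],0],
  [[0,0,0],0],
  [[0,0,0],0],
  [[0,0,0],0],
])

```text
clock: 25.1
tool_pos: [0.5574, 0.204, 0.1964]
orientation: [-179.1, -2.7, -174.2]
force: [1.9, -0.1, 0.9]
opening: 0.0595
```

```bash
python3 snap.py 20
```

```text
25.1 [0.5574 0.204  0.1964] [-179.1   -2.7 -174.2] [ 1.9 -0.1  0.9] [ 0.03 -0.83  0.02] 0.05946929199373094 [  38.   16.  -10.   -1.  -67. -122.]
```

move_arm([
  [[0.5,0.1,-0.8],0],
  [[0.5,0.1,-0.8],0],
  [[0,0,0],0],
  [[0,0,0],0],
  [[0,0,0],0],
  [[0,0,0],0],
  [[0,0,0],0],
  [[0,0,0],0],
])

```text
clock: 25.9
tool_pos: [0.5576, 0.204, 0.1961]
orientation: [-179.1, -2.7, -174.2]
force: [-0.0, -0.1, 2.7]
opening: 0.0599
```

```bash
python3 snap.py 21
```

```text
25.9 [0.5576 0.204  0.1961] [-179.1   -2.7 -174.2] [-0.  -0.1  2.7] [ 0.04 -0.43 -0.01] 0.05992109830699757 [  38.   16.  -10.   -1.  -67. -122.]
```

The hole's upper edge is now resting on the rod (about +3 N in z, and motion has stopped). Next comes the axial push to seat it against the collar.

move_arm([
  [[-1.5,-0.1,-0.9],0],
  [[-1.6,-0.2,-1],0],
  [[-1.6,-0.2,-1],0],
  [[-1.6,-0.2,-1],0],
  [[0,0,0],0],
  [[0,0,0],0],
  [[0,0,0],0],
  [[0,0,0],0],
])

```text
clock: 26.7
tool_pos: [0.5574, 0.204, 0.1957]
orientation: [-179.2, -1.9, -174.1]
force: [3.2, -0.6, 2.4]
opening: 0.0601
```

```bash
python3 snap.py 22 side wrist; python3 -c "
import cv2,numpy as np
a=cv2.imread('pics/side22.png')
b=cv2.imread('pics/wrist22.png')
cv2.imwrite('pics/c23.png',cv2.hconcat([cv2.resize(a[130:190,200:260],(420,420),interpolation=0),b[:,90:460]]))"
```

```text
26.8 [0.5573 0.204  0.1957] [-179.2   -1.9 -174.1] [ 2.5 -0.1  3.3] [-0.09 -1.16  0.01] 0.059611676856060586 [  39.   15.  -11.   -0.  -66. -123.]
```

View pics/c23.png

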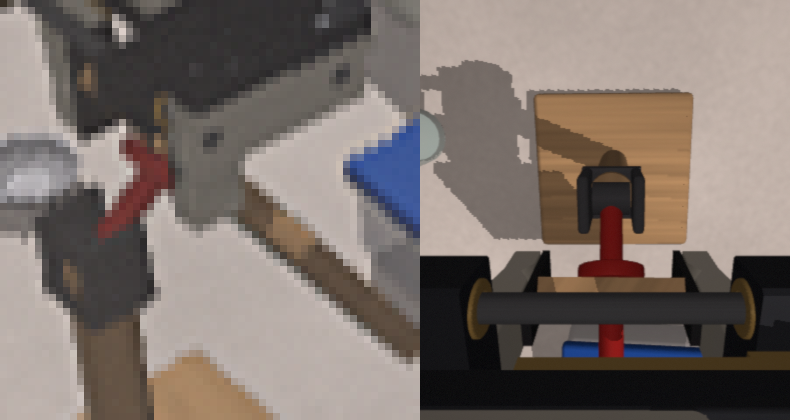

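```bash
python3 -c "
import cv2,numpy as np
a=cv2.imread('pics/side22.png')
cv2.imwrite('pics/c24.png',cv2.resize(a[145:200,225:280],(770,550)[:1]*1+(550,) if 0 else (550,550),interpolation=0))"
```

```text
(no output)
```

View pics/c24.png

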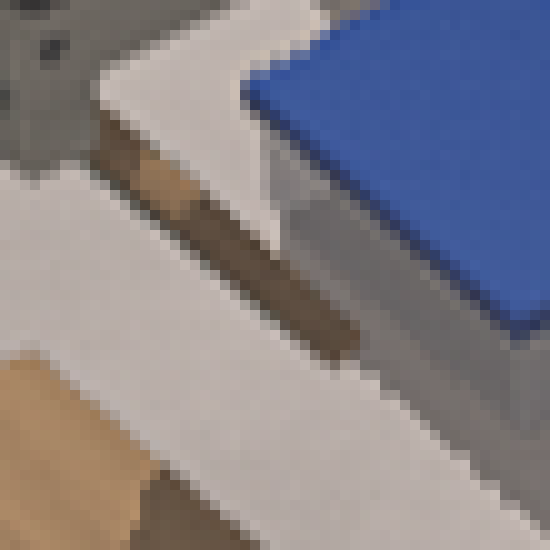

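Run:
```python
from h import *
S=ld("side22")
tcp=np.array([.5573,.204,.1957]);t=np.array([-.103,.9945,-.014]);u=np.array([.9945,.103,0])
q=tcp-.06*t; H=np.array([.530,.201,.170])
pts=[]
for p in((202,186),(178,220),(332,361),(360,335)):
    c,d=ray(S,(225+p[0]/10-.5,145+p[1]/10-.5)); X=c+d*(((q-c)@t)/(d@t)); a=(X-H)@u*1e3,(X[2]-H[2])*1e3; pts.append(np.array(a)); print(np.round(a,1))
sh=(pts[0]+pts[1])/2;bo=(pts[2]+pts[3])/2;v=bo-sh;print("len",np.linalg.norm(v),"tilt",np.degrees(np.arctan2(v[0],-v[1])),"hole",bo-v/np.linalg.norm(v)*122)
for th in(.6,.62,.64): 
  for p in(52,): 
    print(th,"expected seated hole (hanging)",1e3*np.array([.052*np.cos(th)+.0055*np.sin(th),.052*np.sin(th)-.0055*np.cos(th)]),"bottom",1e3*np.array([.052*np.cos(th)+.1275*np.sin(th),.052*np.sin(th)-.1275*np.cos(th)]))
```

```text
[60.9 12.2]
[52.2  5.4]
[ 98.6 -74.2]
[109.  -70.7]
len 93.98792805385514 tilt 30.149823647257946 hole [42.51149948 33.02597249]
0.6 expected seated hole (hanging) [46.02298558 24.82206273] bottom [114.90936733 -75.86888228]
0.62 expected seated hole (hanging) [45.51737313 25.73749684] bottom [116.40366271 -73.55567488]
0.64 expected seated hole (hanging) [44.99355434 26.64263628] bottom [117.85139818 -71.21304618]
```

move_arm([
  [[-2.5,-0.3,-1],0],
  [[-3.5,-0.4,-1.5],0],
  [[-3.5,-0.4,-1.5],0],
  [[-3.5,-0.4,-1.5],0],
  [[-3.5,-0.4,-1.5],0],
  [[0,0,0],0],
  [[0,0,0],0],
  [[0,0,0],0],
])

```text
clock: 27.6
tool_pos: [0.5558, 0.2039, 0.1949]
orientation: [-179.3, -0.1, -174.0]
force: [4.0, -0.4, 3.0]
opening: 0.0595
```

```bash
python3 snap.py 23 side wrist; python3 -c "
import cv2,numpy as np
a=cv2.imread('pics/side23.png')
b=cv2.imread('pics/wrist23.png')
cv2.imwrite('pics/c25.png',cv2.hconcat([cv2.resize(a[130:190,210:270],(420,420),interpolation=0),b[:,90:460]]))"
```

```text
27.7 [0.5558 0.2038 0.1949] [-1.793e+02 -1.000e-01 -1.740e+02] [ 2.9 -0.5  2.2] [-0.06 -1.16  0.04] 0.060074960250626246 [  39.   14.  -13.    1.  -63. -124.]
```

View pics/c25.png

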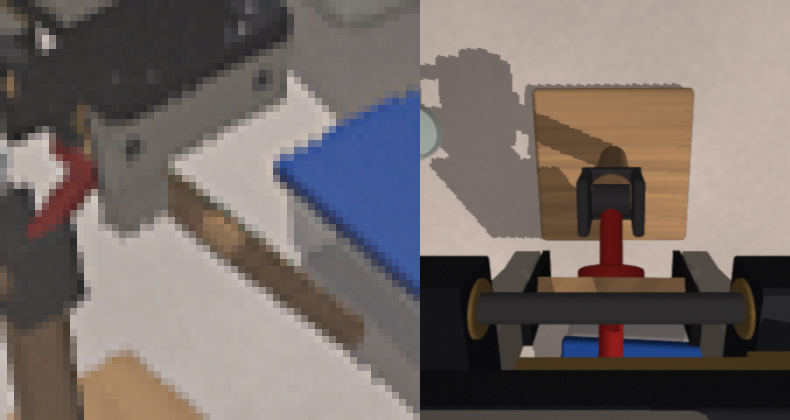

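move_arm([
  [[-3,-0.3,-1.3],0],
  [[-3.5,-0.4,-1.5],0],
  [[-3.5,-0.4,-1.5],0],
  [[-3.5,-0.4,-1.5],0],
  [[-3.5,-0.4,-1.5],0],
  [[-3.5,-0.4,-1.5],0],
  [[0,0,0],0],
  [[0,0,0],0],
])

```text
clock: 28.5
tool_pos: [0.5549, 0.2054, 0.1958]
orientation: [-179.6, 2.2, -173.7]
force: [3.4, -0.2, 1.5]
opening: 0.0599
```

```bash
python3 snap.py 24 side wrist; python3 -c "
import cv2,numpy as np
a=cv2.imread('pics/side24.png')
b=cv2.imread('pics/wrist24.png')
cv2.imwrite('pics/c26.png',cv2.hconcat([cv2.resize(a[130:190,210:270],(420,420),interpolation=0),b[:,90:460]]))"
```

```text
28.6 [0.5548 0.2054 0.1958] [-179.6    2.2 -173.7] [ 4.2 -0.5  1.4] [-0.06 -1.22  0.03] 0.05978121981675637 [  40.   13.  -15.    2.  -60. -125.]
```

View pics/c26.png

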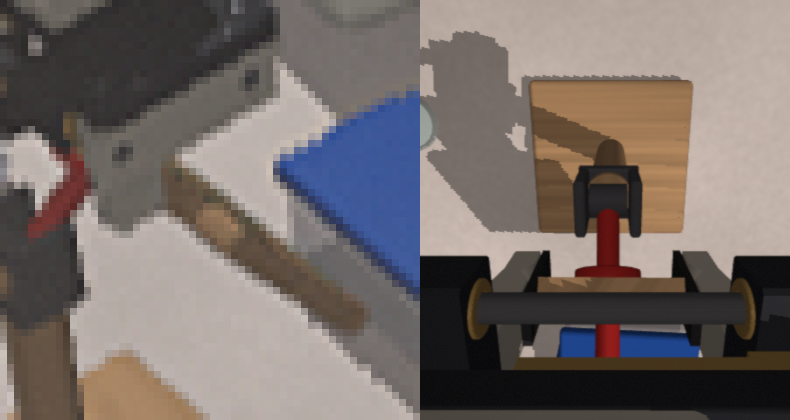

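Run:
```python
from h import *
H=np.array([.530,.201,.170]);h=np.array([45.5,25.7])
for n,tcp,pp in((23,[.5558,.2038,.1949],[((246,222),(222,258)),((362,318),(346,345))]),(24,[.5548,.2054,.1958],[((243,215),(218,250)),((370,305),(350,330))])):
    S=ld(f"side{n}");t=np.array([-.105,.9945,-.008]);u=np.array([.9945,.105,0])
    q=np.array(tcp)-.06*t;m=[]
    for a in pp:
        r=[]
        for p in a:
            c,d=ray(S,(210+p[0]/7-.5,130+p[1]/7-.5)); X=c+d*(((q-c)@t)/(d@t)); r.append([(X-H)@u*1e3,(X[2]-H[2])*1e3])
        m.append(np.mean(r,0))
    v=m[1]-m[0];w=m[1]-h
    print(n,np.round(m,1).tolist(),np.degrees(np.arctan2(v[0],-v[1])),np.degrees(np.arctan2(w[0],-w[1])),np.linalg.norm(v),np.linalg.norm(w))
```

```text
23 [[55.1, 13.1], [108.2, -66.4]] 33.75886343548008 34.242555978349 95.55901876227298 111.39335673725725
24 [[55.0, 15.7], [112.9, -62.8]] 36.40589050891732 37.29119689661128 97.59372040328277 111.2592707274241
```

move_arm([
  [[0.5,0,0.3],0],
  [[0,0,0],0],
  [[0,0,0],0],
  [[0,0,0],0],
  [[0,0,0],0],
  [[0,0,0],0],
  [[0,0,0],0],
  [[0,0,0],0],
], jaw=0.7)

```text
clock: 29.4
tool_pos: [0.5516, 0.2044, 0.1933]
orientation: [-179.5, 1.7, -173.7]
force: [0.2, 0.7, 0.2]
opening: 0.0748
```

```bash
python3 snap.py 25 side wrist; python3 -c "
import cv2,numpy as np
a=cv2.imread('pics/side25.png')
b=cv2.imread('pics/wrist25.png')
cv2.imwrite('pics/c27.png',cv2.hconcat([cv2.resize(a[130:190,210:270],(420,420),interpolation=0),b[:,90:460]]))"
```

```text
29.5 [0.5516 0.2044 0.1933] [-179.5    1.8 -173.7] [-0.  -0.3 -0.1] [ 0.02 -0.02 -0.01] 0.07428338675071876 [  40.   13.  -15.    2.  -61. -125.]
```

View pics/c27.png

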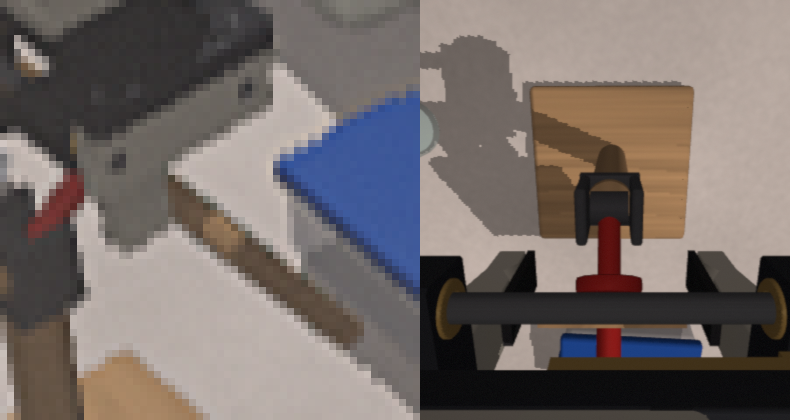

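move_arm([
  [[0,0,0],0],
  [[0,0,0],0],
  [[0,0,4],0],
  [[0,0,8],0],
  [[0,0,12],0],
  [[0,0,15],0],
  [[0,0,15],0],
  [[0,0,15],0],
], jaw=1)

```text
clock: 30.3
tool_pos: [0.5511, 0.2039, 0.2669]
orientation: [-179.4, 1.7, -173.7]
force: [-0.0, 0.0, 0.5]
opening: 0.0876
```

move_arm([
  [[0,0,20],0],
  [[0,0,25],0],
  [[0,0,25],0],
  [[0,0,15],0],
  [[0,0,0],0],
  [[0,0,0],0],
  [[0,0,0],0],
  [[0,0,0],0],
])

```text
clock: 31.1
tool_pos: [0.5511, 0.2034, 0.3639]
orientation: [-179.7, 2.1, -173.7]
force: [0.8, 0.2, -0.2]
opening: 0.088
```

```bash
python3 snap.py 26 side wrist top; python3 -c "
import cv2,numpy as np
a=cv2.imread('pics/side26.png')
b=cv2.imread('pics/wrist26.png')
cv2.imwrite('pics/c28.png',cv2.hconcat([cv2.resize(a[110:210,180:280],(420,420),interpolation=0),b[:,90:460]]))"
```

```text
31.25 [0.5512 0.2034 0.3639] [-179.7    2.1 -173.7] [-0.2  0.3  0.1] [ 0.11 -0.04  0.01] 0.08796581304661717 [  40.    8.    1.    1.  -81. -124.]
```

View pics/c28.png

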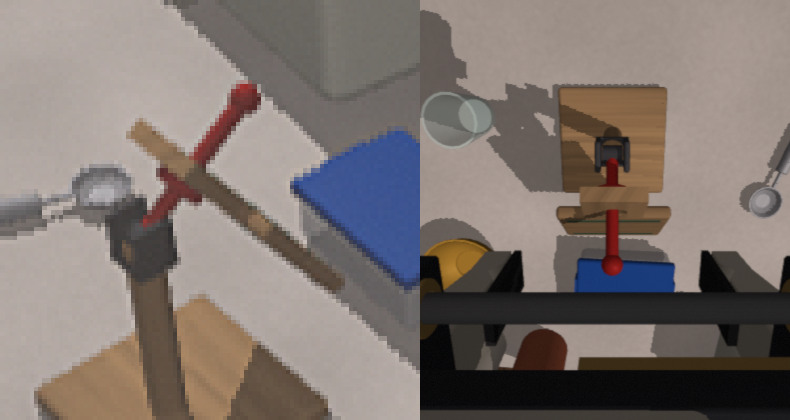

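move_arm([
  [[0,0,0],0],
  [[0,0,0],0],
  [[0,0,0],0],
  [[0,0,0],0],
  [[0,0,0],0],
  [[0,0,0],0],
  [[0,0,0],0],
  [[0,0,0],0],
])

```text
clock: 32.05
tool_pos: [0.551, 0.2034, 0.3627]
orientation: [-179.6, 2.0, -173.7]
force: [0.1, -0.2, -0.6]
opening: 0.0876
```

```bash
python3 snap.py 27 side wrist
python3 - <<'E'
from h import *
np.set_printoptions(precision=4,suppress=True)
def op(s,box,f,r):
    x0,y0,x1,y1=box;c=cv2.resize(s["color"][y0:y1,x0:x1],None,fx=f,fy=f,interpolation=cv2.INTER_CUBIC).astype(int)
    M=((c[...,0]>1.6*c[...,1])&(c[...,0]>1.6*c[...,2])&(c[...,0]>50)).astype('u1');k=int(2*r*f)|1
    O=cv2.morphologyEx(M,cv2.MORPH_OPEN,cv2.getStructuringElement(cv2.MORPH_ELLIPSE,(k,k)))
    nn,l,st,ce=cv2.connectedComponentsWithStats(O)
    return [((ce[i]+.5)/f-.5+np.array(box[:2])).round(2) for i in range(1,nn)]
for n in("side0","side27"): print(n,op(ld(n),(225,120,250,145),8,3.0))
w=op(ld("wrist27"),(260,230,310,290),6,8);print(w)
print(tri(ld("side27"),op(ld("side27"),(225,120,250,145),8,3.0)[0],ld("wrist27"),w[0]))
d=np.abs(ld("side26")["color"].astype(int)-ld("side27")["color"]).max(2);print("moved px",(d[110:210,180:280]>25).sum())
d=np.abs(ld("side0")["color"].astype(int)-ld("side27")["color"]).max(2);
a=cv2.imread("pics/side27.png")
cv2.imwrite("pics/c29.png",cv2.resize(a[125:175,200:250],(500,500),interpolation=2))
b=cv2.imread("pics/wrist27.png")
cv2.imwrite("pics/c30.png",cv2.resize(b[110:280,210:350],None,fx=3.4,fy=3.4,interpolation=2))
E
```

```text
32.15 [0.551  0.2034 0.3628] [-179.6    2.  -173.7] [0.3 0.1 0.1] [ 0.01 -0.03  0.06] 0.08777340861148664 [  40.    8.    0.    1.  -81. -124.]
side0 [array([237.69, 132.69])]
side27 [array([237.69, 132.75])]
[array([282.01, 264.49])]
(array([0.6179, 0.2109, 0.2327]), np.float64(0.0009661205170644739))
moved px 4
```

View pics/c29.png

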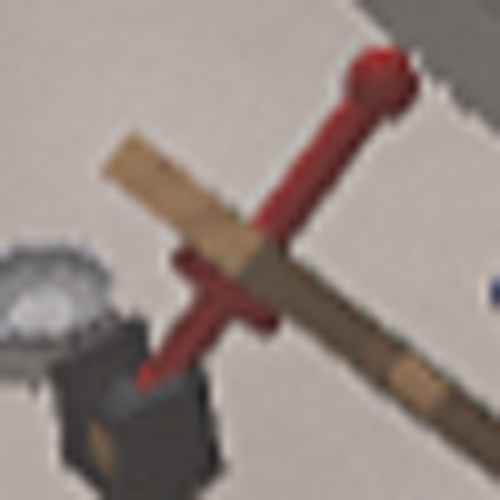

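View pics/c30.png

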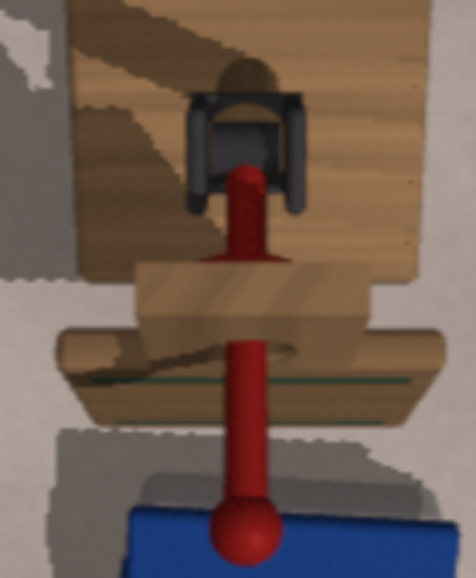

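View pics/side27.png

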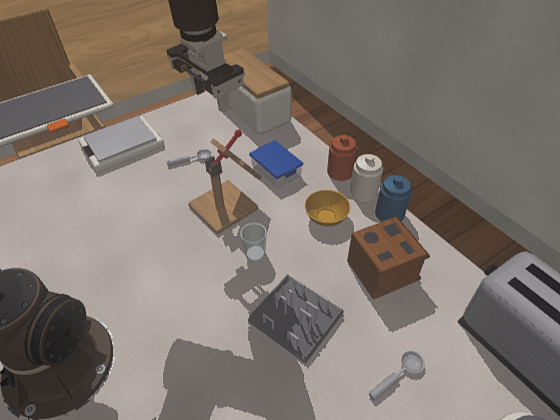

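Run:
```python
from h import *
S=ld("side27");W=ld("wrist27")
b=np.array([.6179,.2109,.2330]);H=np.array([.530,.201,.170])
a=(b-H)/np.linalg.norm(b-H);y=np.cross([0,0,1],a);y/=np.linalg.norm(y);z=np.cross(a,y)
print("len",np.linalg.norm(b-H),"th",np.arcsin(a[2]))
for g in(0,2,5,8): 
    X=b-(.051-g/1e3)*a
    print(g,"outer face, rod top:",proj(W,X+.006*z).round(1),"tab top outer edge:",proj(W,X+.0325*z).round(1),"inner:",proj(W,X-.014*a+.0325*z).round(1)," side inner corner tab top -y:",(proj(S,X-.014*a+.0325*z-.03*y)).round(1),"outer",(proj(S,X+.0325*z-.03*y)).round(1))
```

```text
len 0.10859751378369578 th 0.6188806454961485
0 outer face, rod top: [281.9 209.6] tab top outer edge: [281.8 200.7] inner: [281.8 185.5]  side inner corner tab top -y: [222.9 153.2] outer [226.1 148.8]
2 outer face, rod top: [281.9 211.6] tab top outer edge: [281.8 202.9] inner: [281.8 187.6]  side inner corner tab top -y: [223.3 152.6] outer [226.6 148.2]
5 outer face, rod top: [281.9 214.7] tab top outer edge: [281.8 206.3] inner: [281.8 190.9]  side inner corner tab top -y: [224.  151.6] outer [227.3 147.2]
8 outer face, rod top: [281.9 217.8] tab top outer edge: [281.8 209.6] inner: [281.8 194.1]  side inner corner tab top -y: [224.7 150.7] outer [228.  146.3]
```

Run:
```python
from plant import ctrl
print(ctrl.close_job(), ctrl.get_obs()["clock"])
```

```text
the job is handed in; nothing more can be done
the job is handed in; nothing more can be done
```

The board is hung by its hole on the red arm, against the collar as far as my checks can tell, and the job is handed in at about 32 s. I gripped the tab by its edges and tilted the board against the rack hoops to match the arm. It went over the ball with no contact force beyond sensor noise. I then lowered it onto the rod and pressed it against the collar, with readings up to about 4 N per axis, and released it.

Last checks, with the gripper open and clear of everything:
- **Arm angle:** the ball is within about 0.5 mm of where it started, so the arm kept its angle.
- **Board at rest:** it did not move over the 0.9 s between the last two pictures. It looks parallel to the collar; I measured its tilt at 34° just before the final press and about 36–37° under it, against roughly 35.5° for the arm. After release I judged it only by eye.
- **Bystanders:** the bowl, beaker, spoons, container and sorter look untouched in the side view; I did not measure them.

**Gap to the collar:** this is the one check that did not settle. The cameras put the board's outer face 0–2 mm from its ideal seat. That is within the calibration error, so I could not confirm full contact by sight. The resistance I felt while seating it suggests it is touching.

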